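# Set the mitre fence with its coarse and fine knobs

## Task

Set the mitre fence to the red pin (not the blue one): flick the orange lock lever fully up, turn the big black outer knob until the dial's white line points at the red pin (within 4 mm), and with that set push the lever fully down again to lock it. Then turn the small silver inner knob on top until the fence's yellow line points exactly at the red pin too (within 2 mm), leaving the dial and the lever as they are. Move the fence only by the knobs, never by pushing it, and leave everything else on the bench where it is.

Things in the scene. Friction and masses are not known exactly. Their poses are not given: they have to be found in the camera images.
- unit: Green cast base of the mitre table, 12 mm thick, screwed down; origin: on its underside, under the pivot axis of dial, fence and knobs; the base reaches from x = -135 to 135 and y = -150 to 195 mm. z is up, +x points away from the robot at yaw 0. The lever is near its +y side, the pins near its +x edge. Dial and fence stay below z = 56 mm.
- ring_mid (a point): Centre of the coarse outer knob: black, ribbed, 62 mm in diameter, 26 mm tall, upright axis; this point is on the axis at mid-height (79 mm above the bench; knob from 66 to 92 mm, on a steel neck 44 mm thick). Grip it round the rim from above; the inner knob then stands up between the fingers, its top 39 mm above this point.
- fine_mid (a point): Centre of the fine inner knob: aluminium with a red line on top, 32 mm in diameter, 22 mm tall, on the same axis above the outer knob; this point is on the axis at mid-height (107 mm above the bench; knob from 96 to 118 mm, 4 mm above the outer knob's top).
- ring (a joint): Angle of the outer knob, rad, growing counter-clockwise seen from above; stops at -1.4 and 1.4; 0.12 N m to turn. Dial, fence and inner knob turn with it, 1:1. At 0 the white line points along the unit's +x.
- fine (a joint): Angle of the inner knob against the outer one, rad, growing counter-clockwise seen from above; stops at -0.9 and 2.6; 0.03 N m to turn. 6 rad of it would turn the fence 1 rad the same way against the dial; outer knob and dial stay. It starts wound back, the yellow line 0.11 to 0.29 rad clockwise of the white line.
- white_line (a point): Outer end of the white line (21 mm long, radial) at the rim of the dial, a flat aluminium disc 224 mm in diameter fixed to the outer knob, its top 23 mm above the bench; 111 mm from the pivot; x points outward along the line. It points at the pin when the pin lies on the line's extension.
- fence: Mitre fence above the dial: dark steel pointer arm with a wooden bar 170 x 14 x 30 mm beside the pivot. Origin on the pivot axis; its x axis runs along the yellow line.
- yellow_line (a point): Outer end of the yellow line (radial, on the fence's pointer arm), 88 mm from the pivot; x points outward along the line. It points at the pin when the pin lies on the line's extension.
- red_pin_top (a point): Top of the red pin, a fixed upright pin 7 mm thick with a ball head 11 mm wide, 44 mm above the bench, on the base just outside the dial, 120 to 170 mm from the pivot, either side of the unit's x axis. The like blue pin on the other side marks another setting: ignore it.
- lever_tip (a point): Centre of the orange end paddle of the lock lever: 36 mm long, 24 mm wide, 12 mm thick, 88 mm from the hinge. With the lever down it lies level, 55 mm above the bench, pointing to the unit's -x; 37 mm free below it over the base, 26 mm where the dial is.
- lever_hinge (a point): Middle of the lever's hinge axis, which runs along the unit's y, 55 mm above the bench, in a grey fork 38 mm wide and 62 mm tall.
- lever (a joint): Angle of the lock lever, rad: 0 is fully down (locked; it starts here), grows as the end is raised, 0.9 is fully up (released; from 0.65 it counts as up, below 0.1 as down). It stays where it is left; moving it takes about 3 N at the paddle.
- offcut: Loose wooden block 55 x 55 x 28 mm on the bench beyond the base on the unit's +x side; leave it. Origin under its centre.
- glue: Glue bottle, 58 mm across, 190 mm tall, standing on the base's corner about 155 mm from the knobs' axis; leave it. Origin under its centre.
- screws: Screw jar, 68 mm across, 90 mm tall, beside the lever on the unit's +y side; leave it. Origin under its centre.
- hammer: Hammer, 240 mm long, under 40 mm high, lying on the unit's -x side; leave it. Origin near the middle of its length, x along it.
- screwdriver: Screwdriver, 200 mm long, under 40 mm high, lying on the unit's -x side beyond the lever; leave it. Origin near the middle of its length, x along it.
- mug: Blue mug, 80 mm across, 95 mm tall, beside the base on the unit's -y side; leave it. Origin under its centre.
- tape: Tape measure case, 65 x 34 x 62 mm, beyond the base on the unit's +x side; leave it. Origin under its centre.

How it is judged:
By the outcome, as a careful person would: the job done as asked, in the order asked, and still so for the second after the job is handed in, with the robot touching nothing.
It also fails if it takes over 64 s, if anything falls off the work surface, if the arm or the gripper's body presses on something with over 40 N, if the wrist force passes 120 N, or if a joint passes its speed limit or range.

## Robot

A 6-joint arm with a two-finger parallel gripper is mounted at the origin on the work surface. World frame = base frame: x ahead of the robot, y to its left, z up, the work surface at z = 0. Lengths are in m, angles in rad, forces in N, time in s.
With the tool pointing down it reaches from about 0.325 to 0.925 m from the base axis. Payload 3.1 kg.
Tool frame: the origin (TCP) lies at the very end of the fingers, on their centre line; the grasp point (between the pads) lies 19 mm behind it; z points along the fingers, y is the direction in which the jaws open and shut (so a half turn about z gives the same grasp; the last joint's range is limited). The gripper opens to 85 mm and grips with 20 to 120 N. Pads are 22 mm wide; open, the fingers measure 114 mm over their backs; the gripper's body (76 mm by 85 mm) begins 54 mm behind the grasp point. The pads swing forward as they close: fully open they stand 13 mm farther back than shut.
Start: joints at [1.234, 0.217, 1.613, -0, 1.311, -0.112], TCP at [0.139, 0.609, 0.211] pointing down, gripper open.
Joint ranges: [-2.75, 2.75], [-0.78, 2.1], [0.31, 2.55], [-1.13, 4.27], [0.13, 2.63], [-2.58, 2.58]. Speed limits (rad/s): [2.79, 2.79, 3.14, 3.14, 3.14, 3.14].

## Interface

Orientations are given as a unit quaternion [w, x, y, z].
In Python, from rig import arm gives the robot as it stands.
- The arm moves only by the shell command python3 -m jog 'ROWS'. ROWS is JSON, a list of rows, each a list of 5 numbers: the opening, from -1 (shut) to 1 (fully open), so that 0 is half open, then the shift along the tool's x, y, z in mm, then the turn about the tool's z in rad. A call has 1 to 8 rows; each row shifts and turns the commanded pose from where the row before left it, along the tool's axes as they then stand; what a row does not reach is not made up. A row lasts 1/12 s, in which the tool goes at most 41.7 mm and 7.16 degrees, less where a joint would pass 70% of its speed; a pose out of reach is approached as far as the arm can. A call is refused whole if a number of a shift passes 41.7 or a number of a turn 0.125, either way. A call with a gripper value outside its range is refused whole. The fingers move at their own pace and stop on an object; the grip force is fixed at half the most. Time passes only in rows, so rows that do not move let the fingers close. It gives the time, the measured TCP pose, the force and the opening at its end, in the units of the state.
- arm.state(): the state, without advancing time (a new reading comes with each control period).
- arm.capture(name): name is "scene" or "top" or "wrist"; returns (picture, depth): 480x640x3 uint8, red, green, blue; 480x640 float32, m along the optical axis (not along the pixel's ray), 0 where there is no reading.
- arm.get_calibration(name): a dict with "fx", "fy", "cx", "cy" (pixels), "cam_to_world" (4x4, takes a point from camera to world coordinates). Camera axes: x right, y down, z forward; pixel columns grow to the right and rows downward; lengths in m; the calibration is good to about 2 mm. A picture is of the moment at which its call begins: read the wrist's pose just before it. get_calibration takes no time and is no camera call; for the wrist camera it gives the pose at the moment of the call.
- arm.hand_in(): hands the job in, once; it reports no verdict.
The state is a dict: "time_s": time; "joint_pos": joint angles; "qd": joint speeds; "tau": joint torques, N m; "tcp_pos": TCP position; "tcp_rot": TCP orientation; "ft_force": force on the tool from outside, world axes, zero at the start; "wrist_torque": the same for the moment, N m; "opening": opening from 0.0 (shut) to 1.0 (fully open).
Only numpy, scipy, OpenCV 4.12 (cv2) and the standard library are available. Lean on these libraries where they do the work, as an engineer would, in place of code of your own. Each camera call takes 0.05 s, during which the arm holds its last target.

## Working session

There is one attempt and no reset: what is moved stays moved. The work goes in short steps, Python scripts to look and compute and a shell command to move; the robot and the scene stay as the last step left them, time stands still between calls to the robot, and variables do not carry over. Pictures are saved under pics/ and viewed, and the job is handed in when it is done.

```bash
ls; mkdir -p pics; python3 - <<'E'
from rig import arm
import cv2,numpy as np
print(arm.state())
for n in ("scene","top","wrist"):
    p,d=arm.capture(n); cv2.imwrite(f"pics/{n}0.png",p[:,:,::-1]); np.save(f"pics/{n}0.npy",d)
    c=arm.get_calibration(n); print(n,c)
E
```

```text
pics
{'time_s': 0.0, 'joint_pos': array([ 1.23379128e+00,  2.17808541e-01,  1.61495357e+00,  4.70917405e-05,
        1.31128651e+00, -1.12227629e-01]), 'qd': array([ 0.00087454, -0.00056365,  0.00015566,  0.00127571, -0.0026972 ,
       -0.00038672]), 'tau': array([ 1.38703908e-03, -3.96832323e+01, -3.03862274e+01,  1.26212881e-04,
        9.38836456e-03, -2.71646833e-06]), 'tcp_pos': array([0.13899572, 0.60845164, 0.20942445]), 'tcp_rot': array([-2.95689795e-04,  1.12158204e-01,  9.93689604e-01, -1.19206722e-03]), 'ft_force': array([ 0.22514225, -0.26055039, -0.0561303 ]), 'wrist_torque': array([0.05125211, 0.05870415, 0.03414213]), 'opening': 0.9993259716318665}
scene {'fx': 435.57492585840185, 'fy': 435.57492585840185, 'cx': 316.0995860942474, 'cy': 238.1457260588389, 'cam_to_world': array([[ 0.3328507 ,  0.61626131, -0.71374534,  1.09366674],
       [ 0.94280345, -0.20285888,  0.2645183 , -0.18547156],
       [ 0.01822281, -0.76096667, -0.64853501,  0.54576625],
       [ 0.        ,  0.        ,  0.        ,  1.        ]])}
top {'fx': 480.8338241246329, 'fy': 480.8338241246329, 'cx': 313.26683811748535, 'cy': 245.02399644210286, 'cam_to_world': array([[-0.0226879 , -0.99373708,  0.10941604,  0.48766415],
       [-0.99959316,  0.02444046,  0.0147028 ,  0.00966952],
       [-0.01728489, -0.10903795, -0.9938873 ,  1.005528  ],
       [ 0.        ,  0.        ,  0.        ,  1.        ]])}
wrist {'fx': 408.36856171349035, 'fy': 408.36856171349035, 'cx': 326.14322096544936, 'cy': 235.67778305757545, 'cam_to_world': array([[ 0.22276628,  0.92594274,  0.30496758,  0.06029591],
       [ 0.9748681 , -0.21071383, -0.07233162,  0.62719712],
       [-0.00271405,  0.31341621, -0.94961198,  0.37403608],
       [ 0.        ,  0.        ,  0.        ,  1.        ]])}
```

View pics/scene0.png

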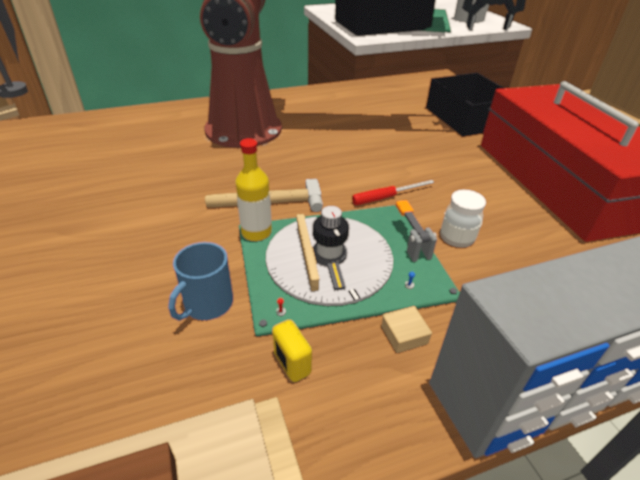

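View pics/top0.png

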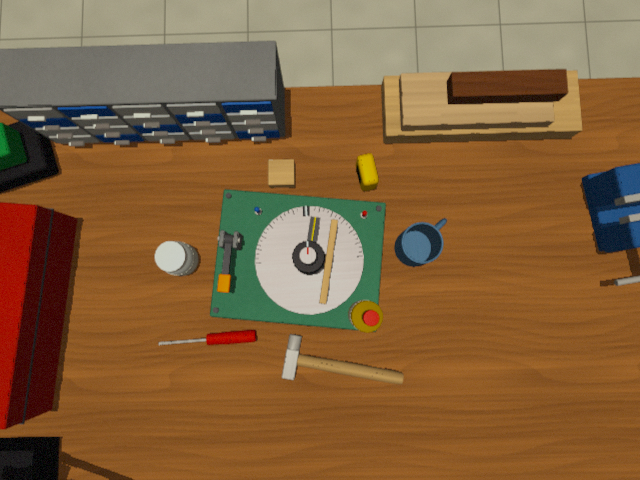

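View pics/wrist0.png

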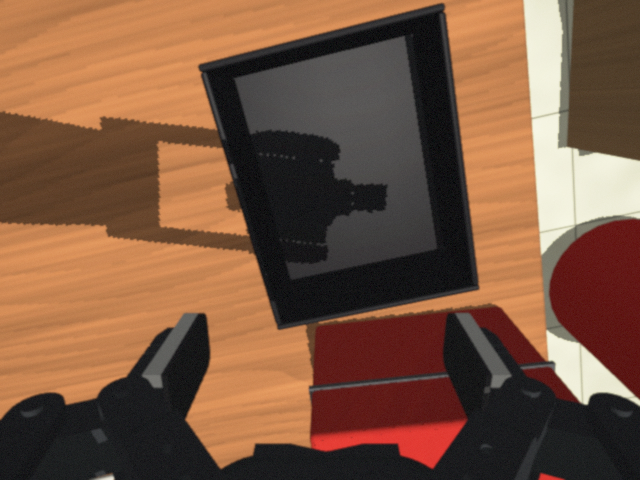

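```bash
cat > h.py <<'E'
import numpy as np,cv2
from rig import arm
def ray(c,u,v):
    M=c["cam_to_world"];d=M[:3,:3]@np.array([(u-c["cx"])/c["fx"],(v-c["cy"])/c["fy"],1]);return M[:3,3],d
def onz(c,u,v,z):
    o,d=ray(c,u,v);return o+d*(z-o[2])/d[2]
def proj(c,p):
    M=c["cam_to_world"];q=M[:3,:3].T@(np.asarray(p)-M[:3,3]);return c["fx"]*q[0]/q[2]+c["cx"],c["fy"]*q[1]/q[2]+c["cy"]
def blob(m,minA=4):
    n,l,s,ce=cv2.connectedComponentsWithStats(m.astype(np.uint8))
    return [(s[i,4],tuple(ce[i].round(2)),tuple(s[i,:4])) for i in range(1,n) if s[i,4]>=minA]
E
python3 - <<'E'
from h import *
p=cv2.imread("pics/top0.png");c=arm.get_calibration("top")
crop=p[180:340,200:400];cv2.imwrite("pics/topc.png",cv2.resize(crop,None,fx=4,fy=3.75,interpolation=cv2.INTER_CUBIC))
h=cv2.cvtColor(p,cv2.COLOR_BGR2HSV).astype(int);H,S,V=h[...,0],h[...,1],h[...,2]
roi=np.zeros(H.shape,bool);roi[180:340,205:395]=1
for n,m,z in(("red",((H<6)|(H>174))&(S>140)&(V>80),.04),("blue",(H>100)&(H<125)&(S>130),.04),("orange",(H>8)&(H<22)&(S>180)&(V>150),.061),("yellow",(H>22)&(H<35)&(S>120)&(V>120),.05),("green",(H>60)&(H<90)&(S>80),.012),("knob",(V<70)&(S<90),.092),("dial",(S<45)&(V>140),.023)):
    for a,ce,bb in blob(m&roi,3):
        if a>(3 if n in("red","blue","yellow") else 60): print(n,a,ce,bb,onz(c,*ce,z).round(4))
    if n=="green":
        cn=max(cv2.findContours((m&roi).astype(np.uint8),0,2)[0],key=cv2.contourArea);r=cv2.minAreaRect(cn);b=cv2.boxPoints(r);print(r,[onz(c,*q,.012).round(4).tolist() for q in b])
E
```

```text
red 18 (np.float64(364.11), np.float64(212.89)) (np.int32(362), np.int32(211), np.int32(5), np.int32(5)) [ 0.6571 -0.0808  0.04  ]
red 6 (np.float64(307.0), np.float64(250.5)) (np.int32(307), np.int32(248), np.int32(1), np.int32(6)) [0.5832 0.0369 0.04  ]
red 179 (np.float64(370.22), np.float64(317.57)) (np.int32(363), np.int32(311), np.int32(15), np.int32(15)) [ 0.4465 -0.0857  0.04  ]
red 401 (np.float64(232.68), np.float64(335.31)) (np.int32(206), np.int32(330), np.int32(50), np.int32(10)) [0.4176 0.188  0.04  ]
blue 18 (np.float64(256.39), np.float64(208.89)) (np.int32(254), np.int32(207), np.int32(5), np.int32(5)) [0.671  0.1384 0.04  ]
orange 204 (np.float64(223.43), np.float64(282.92)) (np.int32(217), np.int32(274), np.int32(13), np.int32(19)) [0.5211 0.2019 0.061 ]
yellow 70 (np.float64(369.2), np.float64(181.81)) (np.int32(362), np.int32(180), np.int32(16), np.int32(6)) [ 0.7188 -0.0923  0.05  ]
yellow 51 (np.float64(313.06), np.float64(228.53)) (np.int32(311), np.int32(217), np.int32(5), np.int32(24)) [0.6262 0.0235 0.05  ]
yellow 499 (np.float64(364.74), np.float64(315.41)) (np.int32(352), np.int32(301), np.int32(31), np.int32(31)) [ 0.4513 -0.0741  0.05  ]
green 9724 (np.float64(289.51), np.float64(256.65)) (np.int32(210), np.int32(190), np.int32(175), np.int32(140)) [0.574  0.0742 0.012 ]
((297.958984375, 259.4508361816406), (165.68043518066406, 128.56076049804688), 5.19442892074585) [[0.4558, 0.2405, 0.012], [0.7232, 0.216, 0.012], [0.6819, -0.1305, 0.012], [0.4181, -0.0965, 0.012]]
knob 112 (np.float64(234.16), np.float64(242.89)) (np.int32(222), np.int32(233), np.int32(21), np.int32(17)) [0.5961 0.1748 0.092 ]
knob 572 (np.float64(309.15), np.float64(258.83)) (np.int32(292), np.int32(240), np.int32(33), np.int32(35)) [0.562  0.0316 0.092 ]
dial 7631 (np.float64(306.94), np.float64(261.23)) (np.int32(255), np.int32(206), np.int32(109), np.int32(109)) [0.5628 0.0379 0.023 ]
```

View pics/topc.png

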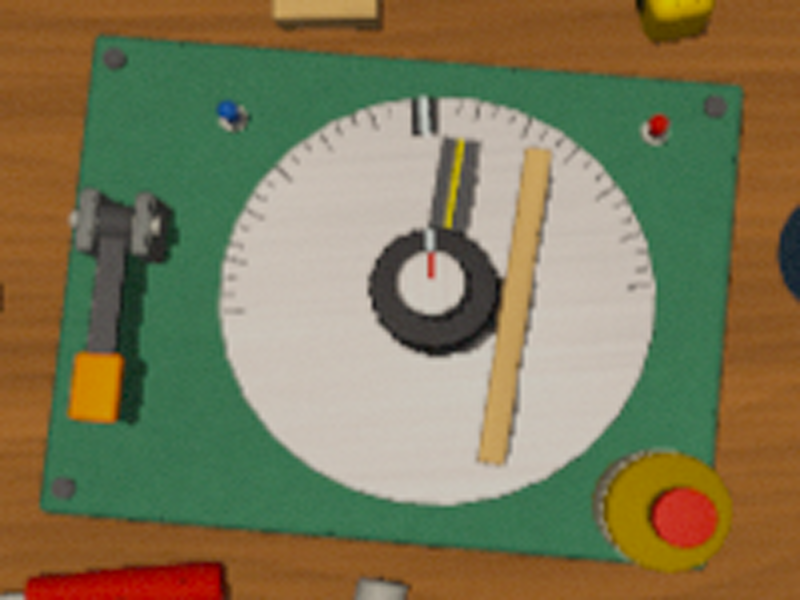

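```bash
cat >> h.py <<'E'
def masks(bgr):
    h=cv2.cvtColor(bgr,cv2.COLOR_BGR2HSV).astype(int);H,S,V=h[...,0],h[...,1],h[...,2]
    return H,S,V
E
python3 - <<'E'
from h import *
p=cv2.imread("pics/top0.png");c=arm.get_calibration("top");H,S,V=masks(p)
# dial: convex hull of light pixels -> world plane -> circle fit
m=((S<45)&(V>140));m[:, :250]=0;m[:200]=0;m[320:]=0;m[:,370:]=0
cn=max(cv2.findContours(m.astype(np.uint8),0,1)[0],key=cv2.contourArea);hu=cv2.convexHull(cn)[:,0]
w=np.array([onz(c,u,v,.023)[:2] for u,v in hu])
from scipy.optimize import least_squares
r=least_squares(lambda q:np.hypot(w[:,0]-q[0],w[:,1]-q[1])-q[2],[.56,.04,.11],loss="soft_l1",f_scale=.001).x;print("dial",r)
piv=r[:2]
# base left edge and other edges: green at row/col scans
g=(H>60)&(H<90)&(S>80)
L=[]; 
for v in range(200,310,3):
    u=np.where(g[v,200:260])[0][0]+200; L.append(onz(c,u-.5,v,.012)[:2])
L=np.array(L);f=np.polyfit(L[:,0],L[:,1],1);print("left edge yaw",np.arctan(f[0]))
T=[]
for u in range(235,375,3):
    v=np.where(g[185:215,u])[0][0]+185;T.append(onz(c,u,v-.5,.012)[:2])
T=np.array(T);f2=np.polyfit(T[:,1],T[:,0],1);print("top edge yaw",-np.arctan(f2[0]))
yaw=-np.arctan(f2[0])
def un(w):
    d=np.array(w)[:2]-piv;return np.array([np.cos(yaw)*d[0]+np.sin(yaw)*d[1],-np.sin(yaw)*d[0]+np.cos(yaw)*d[1]])
for n,u,v,z in(("red",364.11,212.89,.0385),("blue",256.39,208.89,.0385),("orange",223.43,282.92,.061),("white",306.2,211,.023),("knobctr",308.15,255,.118),("jar",176,258,.09),("bottle",370.2,317.6,.19),("mug",420,244,.09)):
    w=onz(c,u,v,z);q=un(w);print(n,w.round(4),"unit",q.round(4),np.hypot(*q).round(4),"ang",np.arctan2(q[1],q[0]).round(3))
E
```

```text
dial [0.56707158 0.03420815 0.11164885]
left edge yaw -0.14842201236715288
top edge yaw -0.11096284016422048
red [ 0.6573 -0.081   0.0385] unit [ 0.1025 -0.1045] 0.1463 ang -0.795
blue [0.6713 0.1386 0.0385] unit [0.092  0.1153] 0.1475 ang 0.897
orange [0.5211 0.2019 0.061 ] unit [-0.0643  0.1616] 0.1739 ang 1.949
white [0.6671 0.0372 0.023 ] unit [0.0991 0.0141] 0.1001 ang 0.141
knobctr [0.567  0.0327 0.118 ] unit [ 0.0001 -0.0015] 0.0015 ang -1.501
jar [0.5699 0.2872 0.09  ] unit [-0.0252  0.2518] 0.253 ang 1.671
bottle [ 0.4528 -0.0709  0.19  ] unit [-0.1019 -0.1171] 0.1552 ang -2.287
mug [ 0.5854 -0.1805  0.09  ] unit [ 0.042  -0.2114] 0.2155 ang -1.375
```

```bash
python3 -m jog '[[0.1,0,0,-35,-0.095],[0.1,0,0,-40,0],[0.1,0,-10,-35,0],[0.1,-10,-35,0,0],[0.1,-15,-35,0,0],[0.1,-15,-35,0,0],[0.1,-20,-30,0,0],[0.1,-20,-30,0,0]]'
```

```text
time_s: 0.82
tcp_pos: [0.1958, 0.4236, 0.3205]
tcp_rot: [0.0, 0.064, 0.998, -0.0]
ft_force: [1.2, -0.9, 0.7]
opening: 0.551
```

```bash
python3 - <<'E'
from h import *
for n in("top","scene"):
    d=np.load(f"pics/{n}0.npy");c=arm.get_calibration(n)
    pts={"top":{"orange":(223,283),"fork":(227,240),"fork2":(238,240),"jar":(176,258),"toolbox":(40,300),"knobtop":(308,260),"stem":(227,262)},"scene":{"orange":(404,207),"jar":(467,200)}}[n]
    for k,(u,v) in pts.items():
        z=d[v,u];o,r=ray(c,u,v);print(n,k,(o+r*z).round(4))
E
```

```text
top orange [0.521  0.2032 0.0588]
top fork [0.6054 0.1939 0.0648]
top fork2 [0.6055 0.173  0.0596]
top jar [0.5701 0.2879 0.0879]
top toolbox [0.4955 0.5403 0.1025]
top knobtop [0.5577 0.0332 0.1189]
top stem [0.5625 0.1957 0.0559]
scene orange [0.5253 0.2008 0.0598]
scene jar [0.5765 0.2972 0.0895]
```

```bash
python3 -m jog '[[0.1,-35,-18,0,0],[0.1,-35,-18,0,0],[0.1,-35,-18,0,0],[0.1,-35,-18,0,0],[0.1,-35,-18,0,0],[0.1,-35,-18,10,0],[0.1,-35,-18,10,0],[0.1,-35,-18,10,0]]' && python3 -m jog '[[0.1,-35,-18,30,0],[0.1,-35,-16,30,0],[0.1,0,0,35,0],[0.1,0,0,35,0],[0.1,0,0,10,0],[0.1,0,0,0,0]]'; python3 - <<'E'
from h import *
print(arm.state()["tcp_pos"]);p,d=arm.capture("wrist");cv2.imwrite("pics/w1.png",p[:,:,::-1])
E
```

```text
time_s: 1.48
tcp_pos: [0.4563, 0.2449, 0.2905]
tcp_rot: [0.0, 0.065, 0.998, 0.0]
ft_force: [0.2, 1.0, 0.3]
opening: 0.549
time_s: 1.98
tcp_pos: [0.5065, 0.209, 0.1553]
tcp_rot: [-0.005, 0.065, 0.998, -0.002]
ft_force: [-0.6, -0.7, 0.1]
opening: 0.55
[0.50649416 0.20899727 0.15533348]
```

View pics/w1.png

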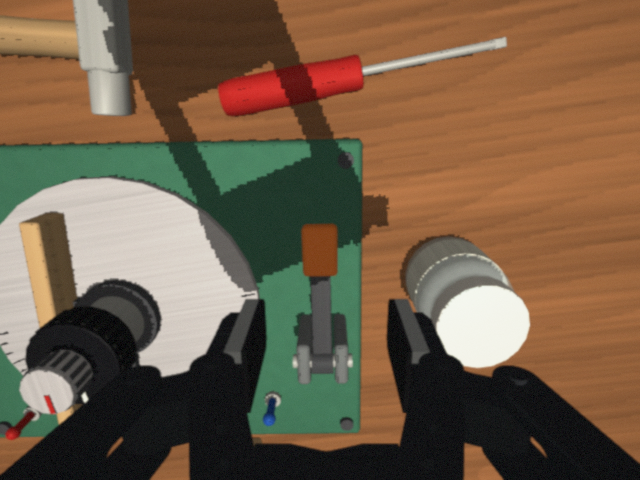

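```bash
python3 - <<'E'
from h import *
c=arm.get_calibration("wrist");s=arm.state()
p=cv2.imread("pics/w1.png");H,S,V=masks(p)
for b in blob((H>4)&(H<22)&(S>180)&(np.arange(480)[:,None]>210)&(np.arange(480)[:,None]<290)&(np.abs(np.arange(640)[None]-320)<40),200): print(b);w=onz(c,b[1][0],b[1][1],.061);print(w)
for u,v in((298,365),(344,365),(319,365)): print(onz(c,u,v,.06))
print(s["tcp_pos"])
t=s["tcp_pos"];a=-.13
d=w-t;print("tool dx,dy",-(np.cos(a)*d[0]+np.sin(a)*d[1])*1e3,(-np.sin(a)*d[0]+np.cos(a)*d[1])*1e3)
E
```

```text
(np.int32(1687), (np.float64(319.27), np.float64(249.29)), (np.int32(302), np.int32(224), np.int32(35), np.int32(52)))
[0.52285149 0.20320667 0.061     ]
[0.61331014 0.17470838 0.06      ]
[0.61773846 0.20918965 0.06      ]
[0.61533212 0.19045254 0.06      ]
[0.50867729 0.20987814 0.15851832]
tool dx,dy -14.919443393610349 -4.777712412398
```

```bash
python3 -m jog '[[0.1,-8,-3,20,0],[0.1,-7,-2,30,0],[0.1,0,0,30,0],[0.1,0,0,25,0],[0.1,0,0,18,0],[0.1,0,0,0,0]]';python3 -m jog '[[-1,0,0,0,0],[-1,0,0,0,0],[-1,0,0,0,0],[-1,0,0,0,0],[-1,0,0,0,0],[-1,0,0,0,0]]'; python3 - <<'E'
from h import *
print(arm.state());p,d=arm.capture("wrist");cv2.imwrite("pics/w2.png",p[:,:,::-1])
E
```

```text
time_s: 2.53
tcp_pos: [0.523, 0.2034, 0.0357]
tcp_rot: [-0.002, 0.064, 0.998, -0.001]
ft_force: [-1.4, 0.3, -0.1]
opening: 0.549
time_s: 3.03
tcp_pos: [0.5275, 0.204, 0.0405]
tcp_rot: [0.003, 0.065, 0.998, 0.001]
ft_force: [-1.0, -0.7, 7.6]
opening: 0.005
{'time_s': 3.0333, 'joint_pos': array([ 2.44938580e-01,  2.94557542e-01,  1.87216386e+00, -3.71391499e-05,
        9.68185674e-01, -1.19603855e+00]), 'qd': array([-0.00186355,  0.00116213,  0.00069274, -0.00044515,  0.00058284,
        0.00056963]), 'tau': array([ 4.03801398e-01, -3.30797410e+01, -2.18891358e+01,  1.91826434e-01,
       -2.23018429e-01, -1.22834499e-03]), 'tcp_pos': array([0.52750463, 0.20399707, 0.04049295]), 'tcp_rot': array([0.00318827, 0.06485321, 0.99788922, 0.00100466]), 'ft_force': array([-1.0156175 , -0.7110173 ,  7.64531862]), 'wrist_torque': array([-0.12163098,  0.11261975, -0.03007333]), 'opening': 0.005285815170532783}
```

View pics/w2.png

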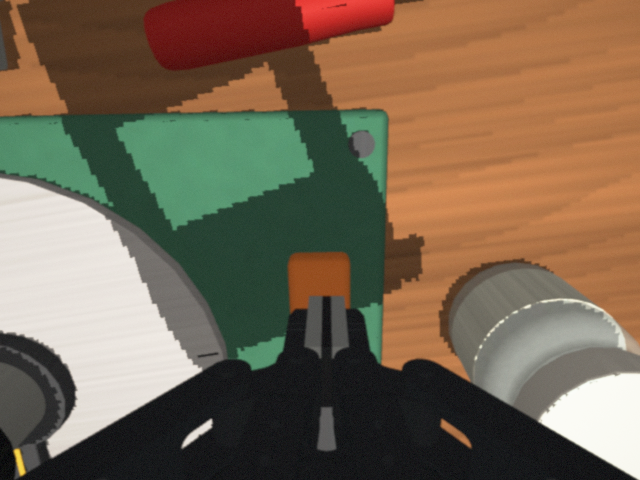

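```bash
python3 - <<'E'
from h import *
for n in("scene","top"):
    p,d=arm.capture(n);q=p[150:300,330:490] if n=="scene" else p[200:320,160:320]
    cv2.imwrite(f"pics/{n}2.png",cv2.resize(q,(640,600 if n=="scene" else 480),interpolation=cv2.INTER_CUBIC)[:,:,::-1])
E
```

```text
(no output)
```

View pics/scene2.png

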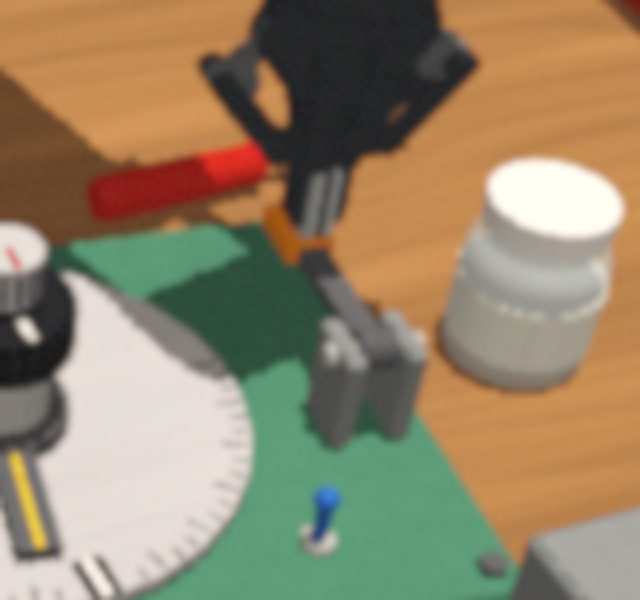

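View pics/top2.png

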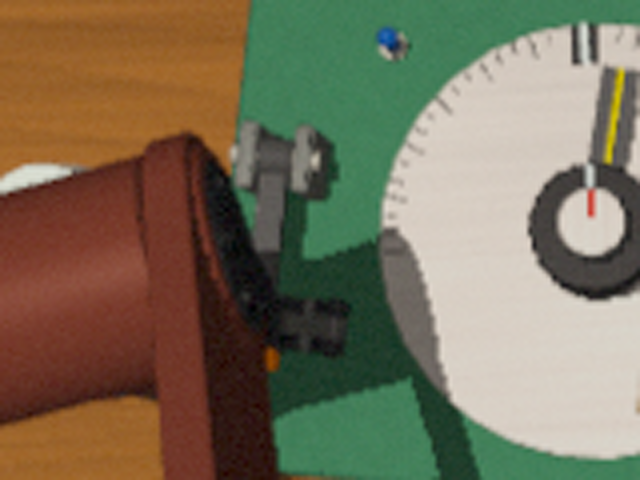

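```bash
python3 - <<'E'
from h import *
s=arm.state();t=s["tcp_pos"];print(t)
for n in("wrist","scene"):
    c=arm.get_calibration(n)
    for dz in(0,.01,.02,.03): print(n,dz,proj(c,t+[0,0,dz]))
c=arm.get_calibration("wrist");p,d=arm.capture("wrist")
for v in(270,292,300,310,330,360,400):
  for u in(318,335):
    o,r=ray(c,u,v);print(u,v,(o+r*d[v,u]).round(4),p[v,u])
E
```

```text
[0.52750326 0.20402165 0.04050391]
wrist 0 (np.float64(325.82899928386223), np.float64(292.71259687535627))
wrist 0.01 (np.float64(325.8486099745604), np.float64(303.44598818199546))
wrist 0.02 (np.float64(325.870509022103), np.float64(315.4318509001895))
wrist 0.03 (np.float64(325.89512178377754), np.float64(328.90299305704957))
scene 0 (np.float64(404.5708215067859), np.float64(215.48583988025587))
scene 0.01 (np.float64(405.3593347243201), np.float64(211.30685227074167))
scene 0.02 (np.float64(406.1602927488901), np.float64(207.0619092742423))
scene 0.03 (np.float64(406.97399254145853), np.float64(202.7494370475348))
318 270 [0.5066 0.2038 0.063 ] [151  79  32]
335 270 [0.5077 0.2101 0.0623] [149  77  30]
318 292 [0.5162 0.2024 0.0619] [150  78  34]
335 292 [0.5168 0.209  0.0624] [148  76  30]
318 300 [0.5158 0.2026 0.0693] [86 87 83]
335 300 [0.516  0.2089 0.0705] [87 86 84]
318 310 [0.5153 0.2028 0.0778] [83 84 81]
335 310 [0.5162 0.2087 0.0775] [83 84 82]
318 330 [0.5155 0.203  0.0903] [86 87 85]
335 330 [0.5159 0.2084 0.0909] [87 86 84]
318 360 [0.5145 0.2035 0.1075] [19 23 25]
335 360 [0.5153 0.2081 0.1073] [18 16 21]
318 400 [0.5264 0.2019 0.1095] [23 26 28]
335 400 [0.5278 0.2066 0.1085] [14 17 22]
```

```bash
python3 -m jog '[[-1,0,0,-20,0],[0.1,0,0,0,0],[0.1,0,0,0,0],[0.1,0,0,0,0],[0.1,0,0,0,0],[0.1,0,0,0,0],[0.1,0,0,0,0]]'; python3 - <<'E'
from h import *
s=arm.state();print(s["tcp_pos"]);c=arm.get_calibration("wrist");p,d=arm.capture("wrist");cv2.imwrite("pics/w3.png",p[:,:,::-1]);np.save("pics/w3.npy",d)
E
```

```text
time_s: 3.82
tcp_pos: [0.5236, 0.2031, 0.056]
tcp_rot: [-0.001, 0.065, 0.998, -0.0]
ft_force: [-0.4, 0.1, 0.1]
opening: 0.552
[0.52361521 0.20305016 0.05599761]
```

View pics/w3.png

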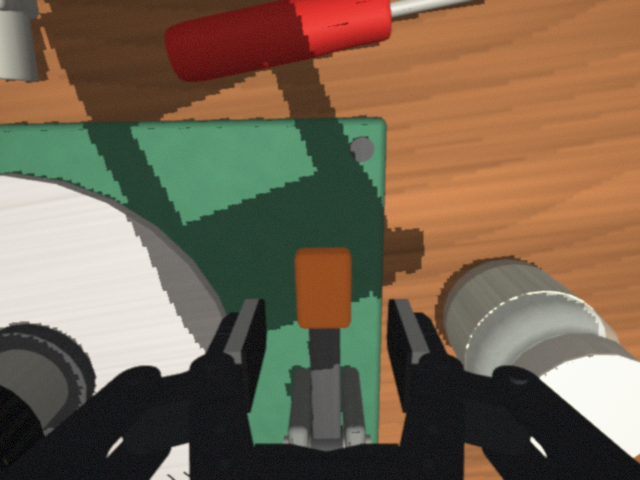

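```bash
python3 - <<'E'
from h import *
c=arm.get_calibration("wrist");d=np.load("pics/w3.npy")
for u,v in((254,302),(254,306),(250,312),(246,330),(235,350),(230,380),(400,302),(397,304),(405,330),(325,455),(320,460),(150,375),(260,460)):
    o,r=ray(c,u,v);print(u,v,(o+r*d[v,u]).round(4))
E
```

```text
254 302 [0.5088 0.1789 0.0876]
254 306 [0.5092 0.1792 0.09  ]
250 312 [0.5087 0.1788 0.0951]
246 330 [0.5094 0.1793 0.1057]
235 350 [0.5082 0.1787 0.1185]
230 380 [0.5082 0.1804 0.1322]
400 302 [0.5152 0.2312 0.0883]
397 304 [0.516  0.2301 0.0881]
405 330 [0.5158 0.2298 0.1059]
325 455 [0.5129 0.2046 0.1542]
320 460 [0.512  0.2037 0.1561]
150 375 [0.5058 0.1587 0.1295]
260 460 [0.5112 0.1913 0.1554]
```

```bash
python3 -m jog '[[0.1,0,0,25,0],[0.1,0,0,20,0],[0.1,0,0,0,0],[-1,0,0,0,0],[-1,0,0,0,0],[-1,0,0,0,0],[-1,0,0,0,0],[-1,0,0,0,0]]'; python3 - <<'E'
from h import *
s=arm.state();print(s["tcp_pos"]);c=arm.get_calibration("wrist");p,d=arm.capture("wrist");cv2.imwrite("pics/w4.png",p[:,:,::-1])
E
```

```text
time_s: 4.53
tcp_pos: [0.5241, 0.2018, 0.0124]
tcp_rot: [-0.0, 0.064, 0.998, -0.001]
ft_force: [-1.0, -5.2, -2.6]
opening: 0.266
[0.52405641 0.20182468 0.01242175]
```

View pics/w4.png

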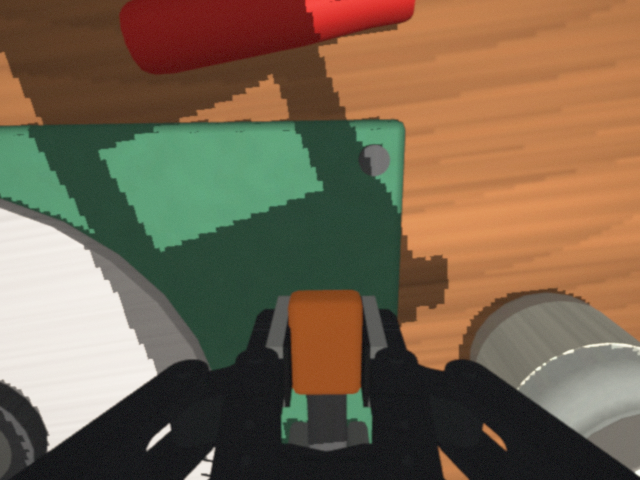

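```bash
python3 -m jog '[[-1,-0.6,0,-10.5,0],[-1,-1.9,0,-10.4,0],[-1,-3.1,0,-10.1,0],[-1,-4.3,0,-9.6,0],[-1,-5.5,0,-9.1,0],[-1,-6.4,0,-8.3,0],[-1,-7.4,0,-7.5,0],[-1,-5.5,0,-4.5,0]]';python3 -m jog '[[-1,-2,0,-2,0],[-1,0,0,0,0]]'; python3 - <<'E'
from h import *
s=arm.state();print(s["tcp_pos"],s["ft_force"]);p,d=arm.capture("wrist");cv2.imwrite("pics/w5.png",p[:,:,::-1])
p,d=arm.capture("scene");cv2.imwrite("pics/s5.png",cv2.resize(p[120:300,300:500],None,fx=3,fy=3)[:,:,::-1])
E
```

```text
time_s: 5.25
tcp_pos: [0.5559, 0.1982, 0.0816]
tcp_rot: [-0.004, 0.065, 0.998, -0.001]
ft_force: [-4.8, -4.4, -9.2]
opening: 0.265
time_s: 5.42
tcp_pos: [0.5589, 0.1979, 0.0837]
tcp_rot: [-0.003, 0.065, 0.998, -0.001]
ft_force: [-3.5, -4.2, -6.6]
opening: 0.265
[0.55886659 0.19789083 0.08369267] [-3.51685974 -4.21631965 -6.62789949]
```

View pics/w5.png

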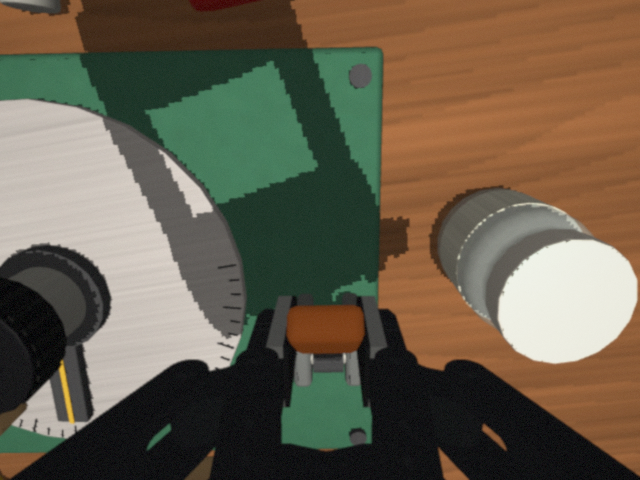

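View pics/s5.png

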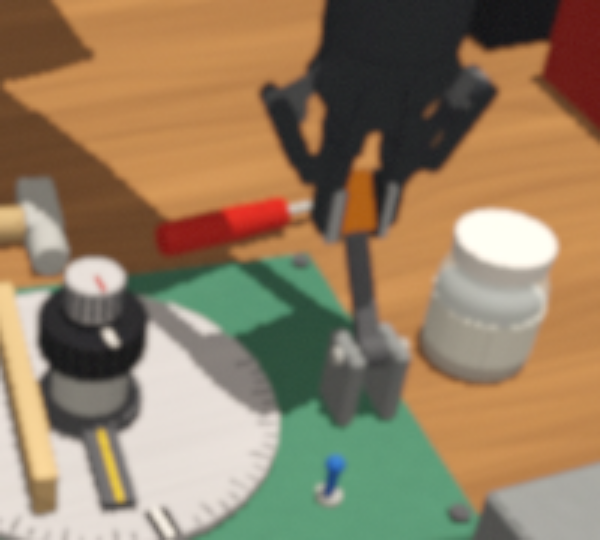

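```bash
python3 -m jog '[[0,0,0,0,0],[0.1,0,0,0,0],[0.1,0,0,0,0],[0.1,0,0,-20,0],[0.1,0,0,-30,0],[0.1,0,0,-30,0],[1,0,-20,0,0],[1,-5,-30,0,0]]';python3 -m jog '[[1,-6,-30,0,0],[1,-6,-30,0,0],[1,-6,-30,0,0],[1,-6,-22,0,0],[1,0,0,0,0],[1,0,0,0,0]]'; python3 - <<'E'
from h import *
s=arm.state();print(s["tcp_pos"],s["joint_pos"][5]);p,d=arm.capture("wrist");cv2.imwrite("pics/w6.png",p[:,:,::-1]);np.save("pics/w6.npy",d)
p,d=arm.capture("scene");cv2.imwrite("pics/s6.png",p[:,:,::-1])
E
```

```text
time_s: 6.18
tcp_pos: [0.563, 0.1511, 0.1699]
tcp_rot: [0.005, 0.063, 0.998, 0.002]
ft_force: [1.0, -0.8, -1.1]
opening: 0.817
time_s: 6.68
tcp_pos: [0.5702, 0.0335, 0.1659]
tcp_rot: [0.002, 0.066, 0.998, 0.001]
ft_force: [-0.1, 0.6, 0.5]
opening: 1.003
[0.57018918 0.03350565 0.16591349] -1.5035825241854202
```

View pics/w6.png

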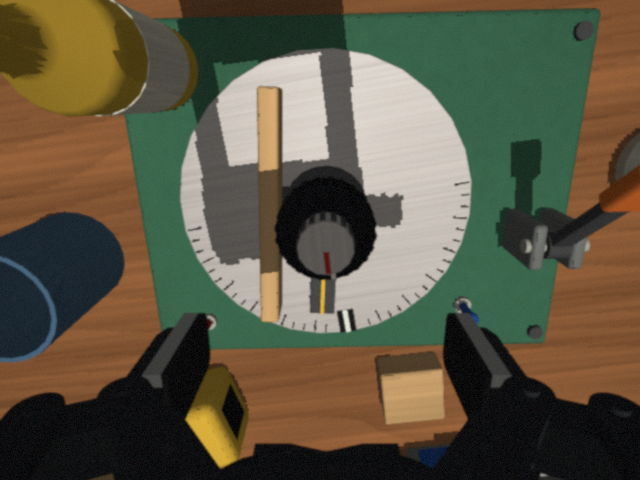

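View pics/s6.png

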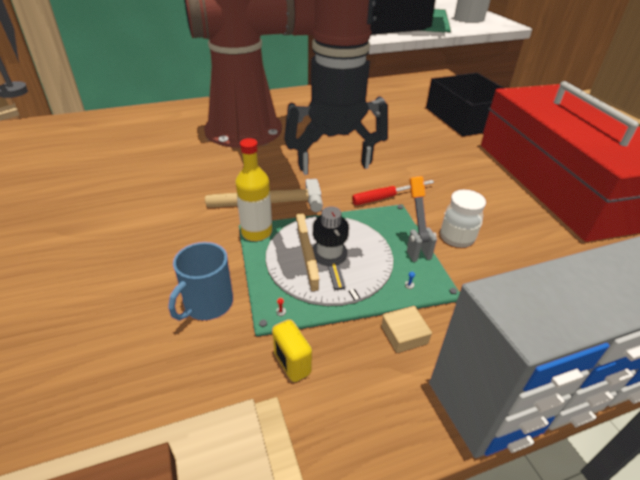

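```bash
python3 - <<'E'
from h import *
p=cv2.imread("pics/w6.png");c=arm.get_calibration("wrist")
cv2.imwrite("pics/w6c.png",cv2.resize(p[200:350,190:390],None,fx=4,fy=4,interpolation=cv2.INTER_CUBIC))
s=cv2.imread("pics/s6.png");cv2.imwrite("pics/s6c.png",cv2.resize(s[195:325,240:440],None,fx=4,fy=4,interpolation=cv2.INTER_CUBIC))
H,S,V=masks(p)
m=((S<60)&(V>60));m[:40]=0;m[340:]=0;m[:,:175]=0;m[:,480:]=0
cn=max(cv2.findContours(m.astype(np.uint8),0,1)[0],key=cv2.contourArea);hu=cv2.convexHull(cn)[:,0]
w=np.array([onz(c,u,v,.023)[:2] for u,v in hu])
from scipy.optimize import least_squares
r=least_squares(lambda q:np.hypot(w[:,0]-q[0],w[:,1]-q[1])-q[2],[.56,.04,.11],loss="soft_l1",f_scale=.001).x;print("dial",r)
print("fine",onz(c,326,247,.118))
print("red stem base", onz(c,211,321,.015))
E
```

```text
dial [0.5659752  0.03503145 0.11215127]
fine [0.56495022 0.0356561  0.118     ]
red stem base [ 0.65713748 -0.07742744  0.015     ]
```

View pics/w6c.png

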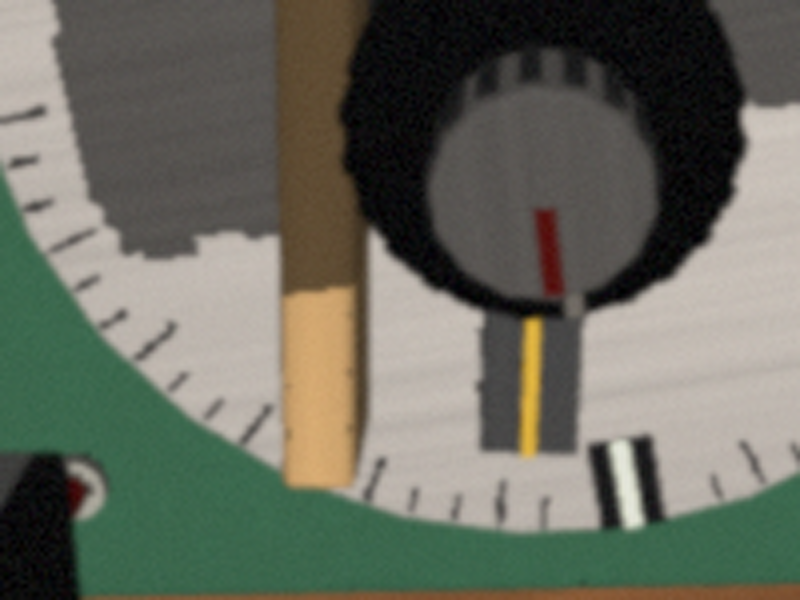

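View pics/s6c.png

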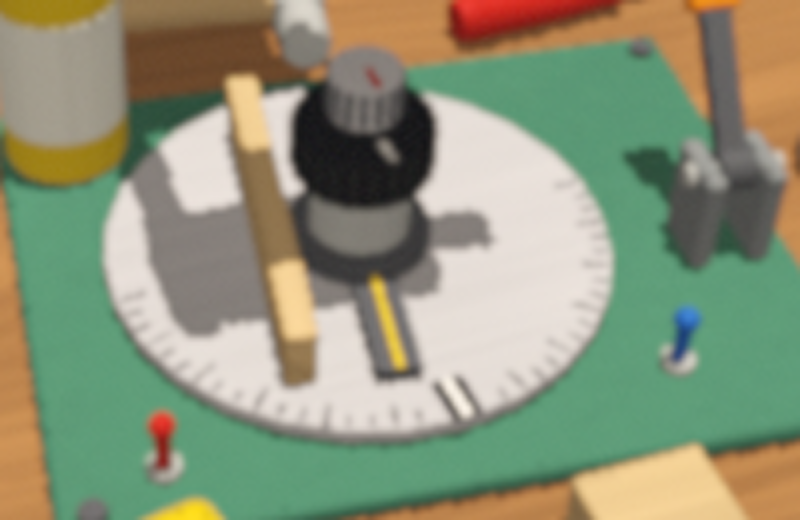

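```bash
cat >> h.py <<'E'
def scene_ang(p):
    "p BGR scene; world positions of red pin head"
    c=arm.get_calibration("scene");H,S,V=masks(p)
    m=((H<6)|(H>174))&(S>140)&(V>80);m[:285]=0;m[330:]=0;m[:,:260]=0;m[:,300:]=0
    return m,c
E
python3 - <<'E'
from h import *
cw=arm.get_calibration("wrist");cs=arm.get_calibration("scene");ct=arm.get_calibration("top")
def A(a,b): d=b-a;return np.arctan2(d[1],d[0]).round(4)
# wrist
P=np.array([.566,.035,0]);a=onz(cw,345,310,.023);b=onz(cw,347.5,331.7,.023);print("W white",a,b,A(a,b),A(P,b))
# scene: dial ellipse in crop: fit
p=cv2.imread("pics/s6.png");H,S,V=masks(p)
m=(S<60)&(V>120);m[:210]=0;m[310:]=0;m[:,:255]=0;m[:,395:]=0
cn=max(cv2.findContours(m.astype(np.uint8),0,1)[0],key=cv2.contourArea);hu=cv2.convexHull(cn)[:,0]
w=np.array([onz(cs,u,v,.023)[:2] for u,v in hu])
from scipy.optimize import least_squares
r=least_squares(lambda q:np.hypot(w[:,0]-q[0],w[:,1]-q[1])-q[2],[.56,.04,.11],loss="soft_l1",f_scale=.001).x;print("S dial",r)
PS=np.array([r[0],r[1],0])
for k in(0,1): pass
f=lambda x,y:(240+x/4,195+y/4)
print("S white",A(PS,onz(cs,*f(465,415),.023)),A(PS,onz(cs,*f(445,382),.023)),"S fine top",onz(cs,*f(367,70),.118))
mm,_=scene_ang(p);bl=blob(mm,3);print(bl)
red=onz(cs,*f(162,424),.0385);print("S red",red,A(PS,red),"base",onz(cs,*f(164,465),.014))
PT=np.array([.5671,.0342,0]);rt=onz(ct,364.11,212.89,.0385);print("T red",rt,A(PT,rt))
# two-view red
def tri(l):
    Am=np.zeros((3,3));bb=np.zeros(3)
    for o,d in l:
        d=d/np.linalg.norm(d);Q=np.eye(3)-np.outer(d,d);Am+=Q;bb+=Q@o
    return np.linalg.solve(Am,bb)
print("tri",tri([ray(ct,364.11,212.89),ray(cs,*f(162,424))]))
print("W red base",A(P,onz(cw,190+85/4,200+490/4,.014)))
E
```

```text
W white [0.65717698 0.03974511 0.023     ] [0.67818891 0.03947384 0.023     ] -0.0129 0.0399
S dial [0.56833288 0.03423783 0.1147721 ]
S white 0.043 0.045 S fine top [0.57014838 0.03465312 0.118     ]
[(np.int32(37), (np.float64(280.16), np.float64(303.62)), (np.int32(278), np.int32(299), np.int32(5), np.int32(13)))]
S red [ 0.65837578 -0.07986361  0.0385    ] -0.9027 base [ 0.65802347 -0.07983309  0.014     ]
T red [ 0.65733755 -0.08095215  0.0385    ] -0.9061
tri [ 0.65762938 -0.08036802  0.03787526]
W red base -0.881
```

```bash
python3 -m jog '[[1,4,1,20,0],[1,0,0,35,0],[1,0,0,35,0],[1,0,0,25,0],[1,0,0,12,0],[1,0,0,0,0]]'; python3 - <<'E'
from h import *
s=arm.state();print(s["tcp_pos"],s["ft_force"]);p,d=arm.capture("wrist");cv2.imwrite("pics/w7.png",p[:,:,::-1])
p,d=arm.capture("scene");cv2.imwrite("pics/s7.png",cv2.resize(p[150:330,240:440],None,fx=3,fy=3)[:,:,::-1])
E
```

```text
time_s: 7.28
tcp_pos: [0.5615, 0.0371, 0.0336]
tcp_rot: [-0.003, 0.064, 0.998, 0.0]
ft_force: [-0.7, -0.5, -0.1]
opening: 1.002
[0.56151908 0.03709789 0.03357667] [-0.68748105 -0.4951478  -0.1079458 ]
```

View pics/w7.png

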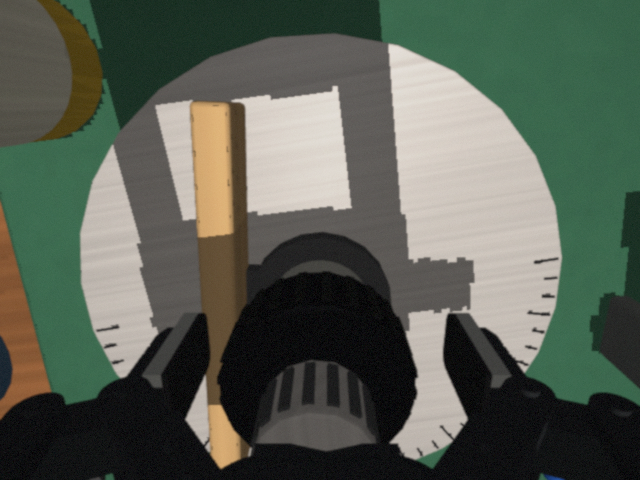

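View pics/s7.png

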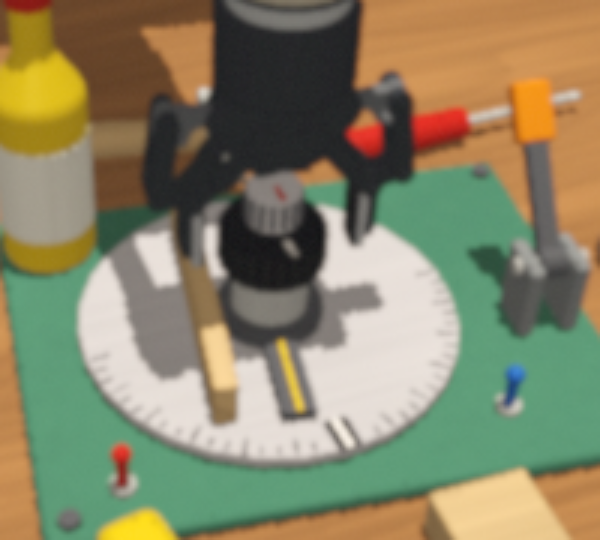

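```bash
python3 -m jog '[[1,-6,-2,-4,0],[1,0,0,0,0],[1,0,0,0,0]]'; python3 -m jog '[[-1,0,0,0,0],[-1,0,0,0,0],[-1,0,0,0,0],[-1,0,0,0,0],[-1,0,0,0,0]]'
```

```text
time_s: 7.63
tcp_pos: [0.5733, 0.0326, 0.0438]
tcp_rot: [0.003, 0.065, 0.998, 0.0]
ft_force: [-0.4, -0.5, 0.3]
opening: 1.005
time_s: 8.05
tcp_pos: [0.5709, 0.033, 0.0422]
tcp_rot: [0.0, 0.065, 0.998, 0.0]
ft_force: [-1.9, 0.4, 5.5]
opening: 0.706
```

```bash
python3 -m jog '[[-1,0,0,0,0],[-1,0,0,0,0]]';python3 -m jog '[[-1,2,0,0,0],[-1,2,0,0,0],[-1,0,0,0,0]]'; python3 -m jog '[[-1,0,0,0,0.115],[-1,0,0,0,0.115],[-1,0,0,0,0.115],[-1,0,0,0,0.115],[-1,0,0,0,0],[-1,0,0,0,0]]'
```

```text
time_s: 8.22
tcp_pos: [0.5709, 0.0331, 0.0422]
tcp_rot: [0.0, 0.065, 0.998, 0.0]
ft_force: [-0.7, 0.6, 5.6]
opening: 0.707
time_s: 8.47
tcp_pos: [0.5713, 0.033, 0.0423]
tcp_rot: [0.006, 0.065, 0.998, 0.0]
ft_force: [9.9, 0.4, -3.6]
opening: 0.704
time_s: 8.97
tcp_pos: [0.5706, 0.0314, 0.0423]
tcp_rot: [0.005, 0.291, 0.957, -0.0]
ft_force: [8.2, -3.6, -1.1]
opening: 0.705
```

```bash
python3 - <<'E'
from h import *
s=arm.state();print(s["tcp_pos"],s["ft_force"],s["wrist_torque"],s["tcp_rot"])
p,d=arm.capture("scene");cv2.imwrite("pics/s8.png",p[:,:,::-1]);cv2.imwrite("pics/s8c.png",cv2.resize(p[150:330,240:440],None,fx=3,fy=3)[:,:,::-1])
E
```

```text
[0.57058471 0.03142248 0.0422714 ] [ 8.17051319 -3.63598757 -1.10082126] [-0.81275413 -0.87100825 -0.11889633] [ 4.94677447e-03  2.90650490e-01  9.56816465e-01 -2.72392882e-04]
```

View pics/s8c.png

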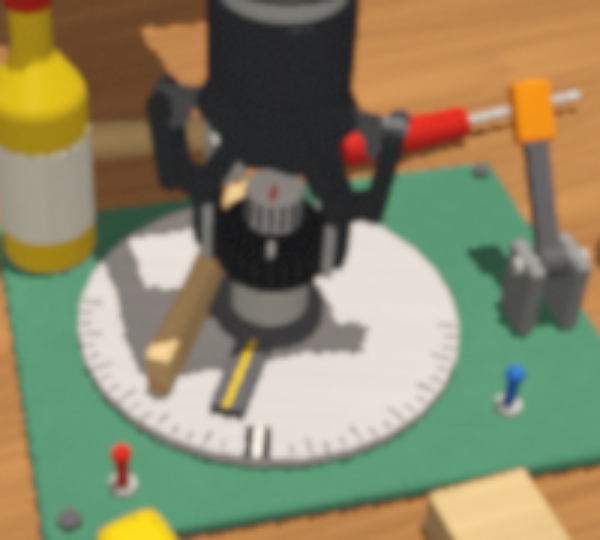

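```bash
python3 - <<'E'
from h import *
c=arm.get_calibration("scene");p=cv2.imread("pics/s8.png");PS=np.array([.5683,.0342,0])
f=lambda x,y:(240+x/3-.33,150+y/3-.33)
for x,y in((258,440),(258,428),(257,455)):
    d=onz(c,*f(x,y),.023)-PS;print(np.hypot(*d[:2]),np.arctan2(d[1],d[0]))
E
```

```text
0.09858260408372958 -0.41446043759346113
0.08998158818039627 -0.4200450421098264
0.10916078164911078 -0.4136408353446478
```

```bash
python3 -m jog '[[-1,-3.6,1.8,0,0.1],[-1,0,0,0,0.12],[-1,0,0,0,0.12],[-1,0,0,0,0.12],[-1,0,0,0,0.03],[-1,0,0,0,0],[-1,0,0,0,0]]'
python3 - <<'E'
from h import *
s=arm.state();print(s["tcp_pos"],s["ft_force"],s["wrist_torque"],s["tcp_rot"])
p,d=arm.capture("scene");cv2.imwrite("pics/s9.png",p[:,:,::-1]);cv2.imwrite("pics/s9c.png",cv2.resize(p[190:330,240:400],None,fx=4,fy=4,interpolation=cv2.INTER_CUBIC)[:,:,::-1])
E
```

```text
time_s: 9.6
tcp_pos: [0.569, 0.0303, 0.0422]
tcp_rot: [-0.0, 0.514, 0.858, -0.002]
ft_force: [-9.4, -7.3, 10.4]
opening: 0.707
[0.56901153 0.03032    0.04215985] [-9.43471449 -7.27117511 10.38245294] [-0.52284709  0.26364798 -0.01773533] [-3.13012075e-04  5.14007323e-01  8.57782399e-01 -2.39365615e-03]
```

View pics/s9c.png

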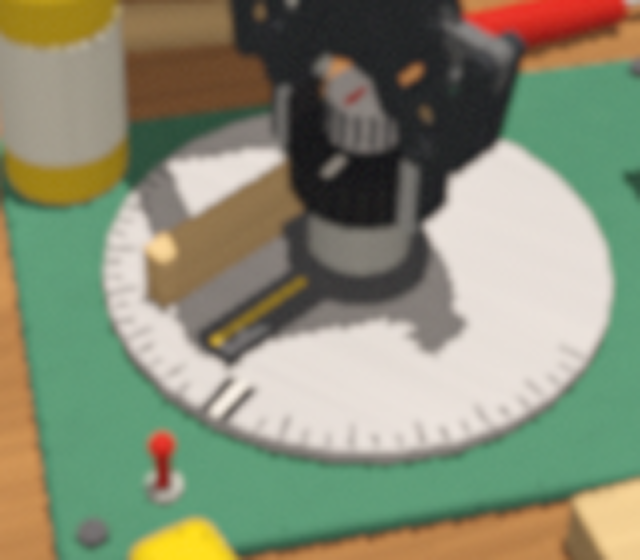

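```bash
python3 -m jog '[[1,0,0,0,0],[1,0,0,0,0],[1,0,0,0,0],[1,0,0,0,0],[1,0,0,-30,0],[1,0,0,-35,0],[1,0,0,-35,0],[1,0,0,-35,0]]'; python3 -m jog '[[1,35,0,0,0],[1,35,0,0,0],[1,0,0,0,0],[1,0,0,0,0]]'
python3 - <<'E'
from h import *
s=arm.state();print(s["tcp_pos"],s["joint_pos"])
for n in("scene","wrist","top"):
    p,d=arm.capture(n);cv2.imwrite(f"pics/{n}10.png",p[:,:,::-1])
    if n=="wrist":np.savez("pics/wc10.npz",**arm.get_calibration(n))
p=cv2.imread("pics/scene10.png");cv2.imwrite("pics/s10c.png",cv2.resize(p[190:330,240:400],None,fx=4,fy=4,interpolation=cv2.INTER_CUBIC))
p=cv2.imread("pics/top10.png");cv2.imwrite("pics/t10c.png",cv2.resize(p[180:340,200:400],None,fx=4,fy=3.75,interpolation=cv2.INTER_CUBIC))
E
```

```text
time_s: 10.32
tcp_pos: [0.5698, 0.0332, 0.1767]
tcp_rot: [-0.001, 0.514, 0.858, -0.0]
ft_force: [0.3, 0.1, -0.0]
opening: 1.005
time_s: 10.65
tcp_pos: [0.5365, 0.0961, 0.1758]
tcp_rot: [-0.0, 0.513, 0.859, -0.0]
ft_force: [0.6, -0.5, 0.3]
opening: 1.003
[0.53648357 0.09605697 0.17575776] [ 4.84180569e-02  8.07805265e-02  1.83554323e+00 -6.84762802e-05
  1.22561777e+00 -4.45830144e-01]
```

View pics/s10c.png

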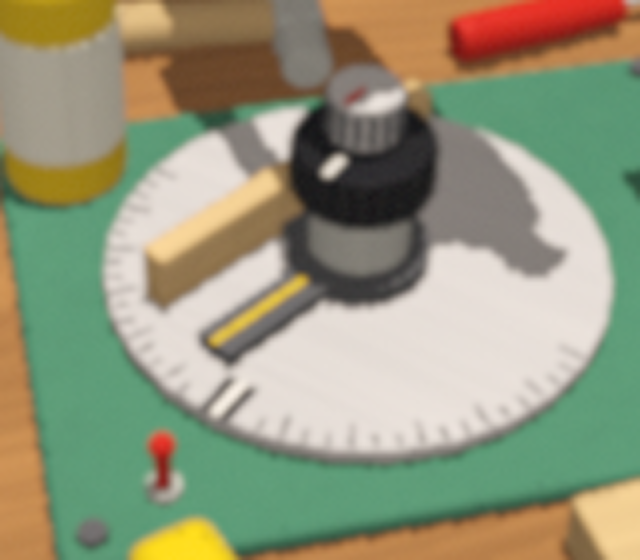

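View pics/wrist10.png

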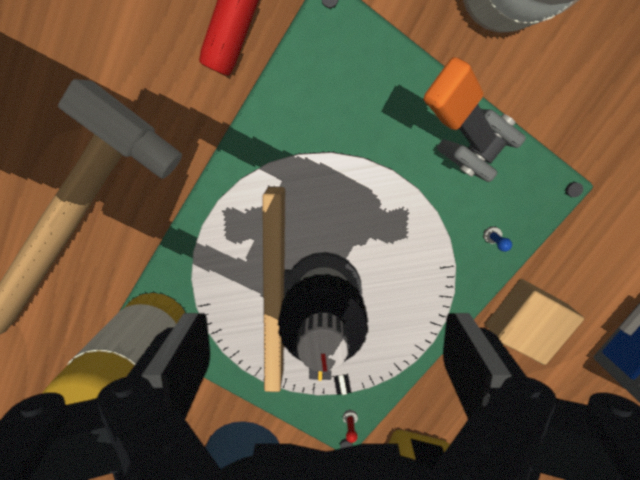

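View pics/t10c.png

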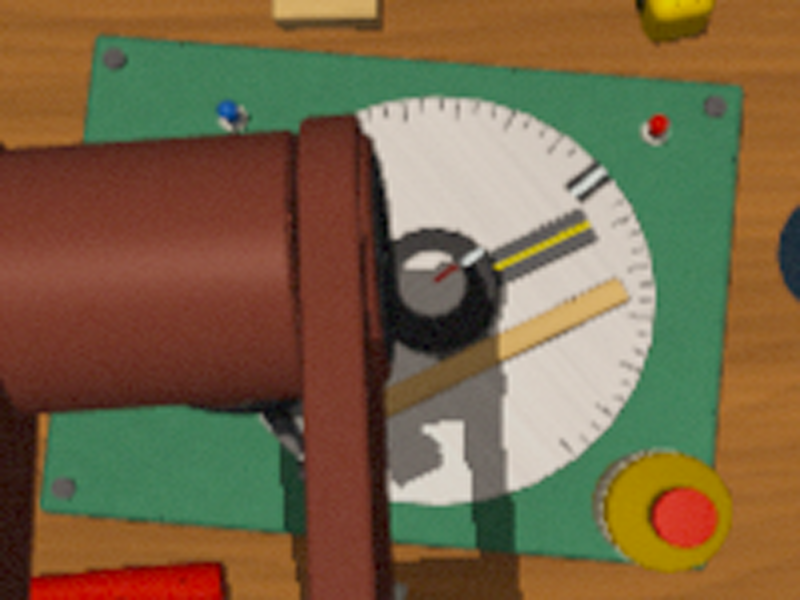

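```bash
cat > ang.py <<'E'
from h import *
def lum_blob(p,c,cands,z): pass
def A(a,b): d=b-a;return np.arctan2(d[1],d[0])
PT=np.array([.5671,.0342,0]);PS=np.array([.5683,.0342,0]);PW=np.array([.566,.035,0])
E
python3 - <<'E'
from ang import *
ct=arm.get_calibration("top");cs=arm.get_calibration("scene");cw=dict(np.load("pics/wc10.npz"))
ft=lambda x,y:(200+(x+.5)/4-.5,180+(y+.5)/3.75-.5);fs=lambda x,y:(240+(x+.5)/4-.5,190+(y+.5)/4-.5)
for n,u,v,c,P in(("T",*ft(589,182),ct,PT),("S",*fs(230,398),cs,PS),("W",342.5,384,cw,PW)):
    w=onz(c,u,v,.023);print(n,"white",w,A(P,w))
r=np.array([.6576,-.0804,0])
print("red T",A(PT,onz(ct,364.11,212.89,.0385)),"S",A(PS,onz(cs,*fs(162,443),.0385)),A(PS,onz(cs,*fs(165,484),.014)),"W head",onz(cw,351,438,.0385),A(PW,onz(cw,351,438,.0385)),"Wbase",A(PW,onz(cw,350.5,417,.014)))
# wrist dial centre
p=cv2.imread("pics/wrist10.png");H,S,V=masks(p)
# yellow line: fit
for n,pic,c,P in(("T","top10",ct,PT),("S","scene10",cs,PS)):
    p=cv2.imread(f"pics/{pic}.png");H,S,V=masks(p);m=(H>20)&(H<35)&(S>130)&(V>110)
    b=[x for x in blob(m,10) if np.hypot(*(onz(c,*x[1],.05)-P)[:2])<.09];print(n,b)
    for x in b: w=onz(c,*x[1],.05);print(w,A(P,w))
E
```

```text
T white [ 0.62907479 -0.04585748  0.023     ] -0.9120308728717235
S white [ 0.62914827 -0.04408424  0.023     ] -0.9100673967456296
W white [ 0.63023905 -0.04743094  0.023     ] -0.9088007292477023
red T -0.9061124503308636 S -0.9108159300030964 -0.9104290732290587 W head [ 0.65983157 -0.08588198  0.0385    ] -0.9107216126655708 Wbase -0.9029579833527512
T [(np.int32(57), (np.float64(335.0), np.float64(245.0)), (np.int32(324), np.int32(239), np.int32(23), np.int32(13)))]
[ 0.59183773 -0.01961022  0.05      ] -1.1398873026044996
S [(np.int32(72), (np.float64(304.44), np.float64(267.0)), (np.int32(292), np.int32(258), np.int32(25), np.int32(19)))]
[ 0.6103762  -0.02539135  0.05      ] -0.956002084506173
```

```bash
python3 -m jog '[[-1,30,18,0,0],[-1,30,18,0,0],[-1,30,17,0,0],[-1,0,0,0,0],[-1,0,0,0,0],[-1,0,0,0,0],[-1,0,0,0,0]]'
```

```text
time_s: 11.38
tcp_pos: [0.5419, 0.1974, 0.1755]
tcp_rot: [-0.0, 0.515, 0.857, -0.001]
ft_force: [0.3, 0.0, -0.5]
opening: 0.011
```

```bash
python3 -m jog '[[-1,3,0,25,0],[-1,0,0,20,0],[-1,0,0,20,0],[-1,0,0,20,0],[-1,0,0,20,0],[-1,0,0,15,0],[-1,0,0,12,0],[-1,0,0,7,0]]'; python3 -m jog '[[-1,0,0,2,0],[-1,0,0,0,0]]'; python3 - <<'E'
from h import *
print(arm.state()["tcp_pos"])
p,d=arm.capture("scene");cv2.imwrite("pics/s11.png",cv2.resize(p[150:330,240:480],None,fx=3,fy=3)[:,:,::-1])
E
```

```text
time_s: 12.05
tcp_pos: [0.5398, 0.2004, 0.0397]
tcp_rot: [-0.002, 0.515, 0.857, -0.002]
ft_force: [-20.1, -4.6, 53.5]
opening: 0.002
time_s: 12.22
tcp_pos: [0.5397, 0.2004, 0.0401]
tcp_rot: [-0.002, 0.514, 0.858, -0.002]
ft_force: [-14.7, -3.8, 29.4]
opening: 0.001
[0.53974228 0.20035242 0.04007175]
```

View pics/s11.png

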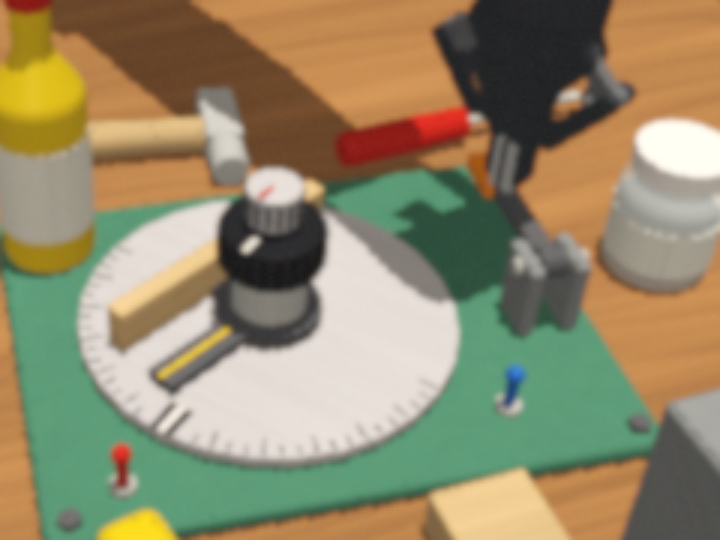

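```bash
python3 -m jog '[[-1,0,0,-30,0],[0.3,0,0,-35,0],[0.3,0,0,-35,0],[0.3,0,0,-35,0],[0.3,0,0,0,0],[0.3,0,0,0,0]]'; python3 - <<'E'
from h import *
print(arm.state()["tcp_pos"])
for n in("scene","top"):
    p,d=arm.capture(n);cv2.imwrite(f"pics/{n}12.png",p[:,:,::-1])
p=cv2.imread("pics/scene12.png");cv2.imwrite("pics/s12c.png",cv2.resize(p[190:320,240:440],None,fx=4,fy=4,interpolation=cv2.INTER_CUBIC))
p=cv2.imread("pics/top12.png");cv2.imwrite("pics/t12c.png",cv2.resize(p[180:340,200:400],None,fx=4,fy=3.75,interpolation=cv2.INTER_CUBIC))
E
```

```text
time_s: 12.77
tcp_pos: [0.5435, 0.2012, 0.1738]
tcp_rot: [0.003, 0.515, 0.857, 0.003]
ft_force: [0.1, -0.3, -0.6]
opening: 0.644
[0.54349609 0.20122668 0.17378694]
```

View pics/s12c.png

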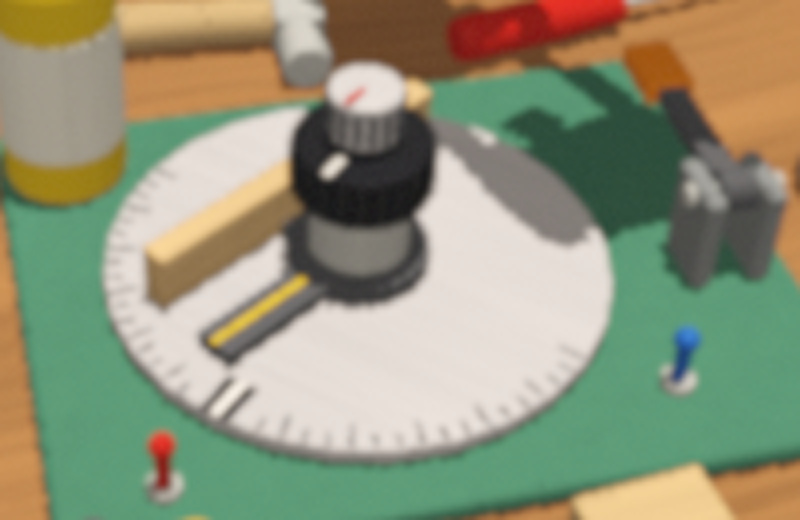

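View pics/t12c.png

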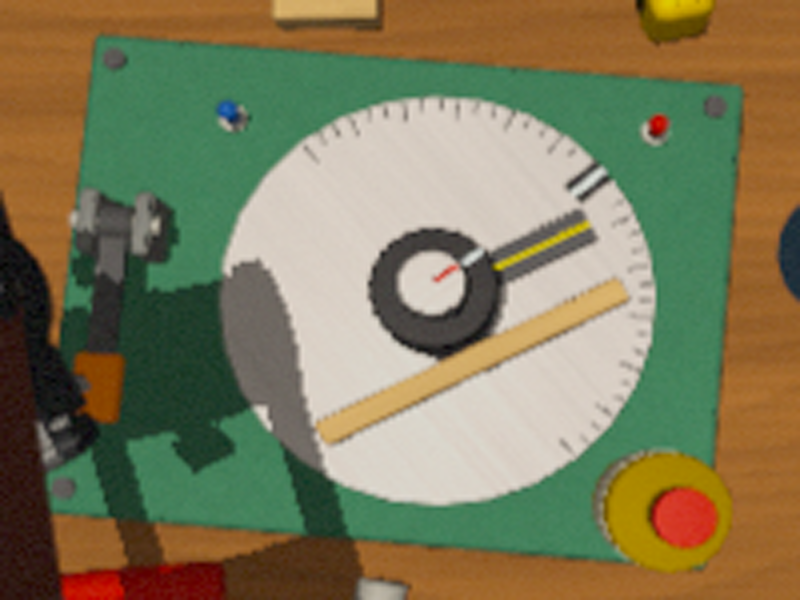

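```bash
cat >> ang.py <<'E'
cs=arm.get_calibration("scene");ct=arm.get_calibration("top")
def ymask(p,c,P,z=.03):
    H,S,V=masks(p);m=(H>20)&(H<35)&(S>110)&(V>100)
    n,l,s,ce=cv2.connectedComponentsWithStats(m.astype(np.uint8))
    best=[i for i in range(1,n) if s[i,4]>20 and .03<np.hypot(*(onz(c,*ce[i],z)-P)[:2])<.09]
    return np.argwhere(np.isin(l,best))[:,::-1],p
def yline(p,c,P,z):
    uv,_=ymask(p,c,P)
    w=np.array([onz(c,u,v,z) for u,v in uv]);ctr=w.mean(0)
    d=np.linalg.svd((w-ctr)[:,:2])[2][0]; d=d*np.sign(d@(ctr-P)[:2])
    return A(P,ctr),np.arctan2(d[1],d[0]),np.hypot(*(w-P)[:,:2].T).max(),len(uv)
def rep(ts,tt):
    for z in(.026,.03,.034,.038):
        print(z,"S",np.round(yline(cv2.imread(ts),cs,PS,z),4) if ts else "","T",np.round(yline(cv2.imread(tt),ct,PT,z),4) if tt else "")
E
python3 - <<'E'
from ang import *
rep("pics/scene12.png","pics/top12.png")
fs=lambda x,y:(240+(x+.5)/4-.5,190+(y+.5)/4-.5)
print("white S",A(PS,onz(cs,*fs(230,398),.023)))
E
```

```text
0.026 S [-1.2217e+00 -1.1043e+00  8.3500e-02  8.8000e+01] T [-1.104  -1.124   0.0876 63.    ]
0.03 S [-1.1662e+00 -1.1043e+00  8.6100e-02  8.8000e+01] T [-1.1094 -1.124   0.0872 63.    ]
0.034 S [-1.1156 -1.1043  0.0887 88.    ] T [-1.115  -1.124   0.0868 63.    ]
0.038 S [-1.0696 -1.1043  0.0915 88.    ] T [-1.1206 -1.124   0.0864 63.    ]
white S -0.9100673967456296
```

```bash
python3 -m jog '[[0.3,-32,-12,0,0],[0.3,-32,-12,0,0],[0.3,-32,-12,0,0],[0.3,-32,-12,0,0],[0.3,-31,-10,0,0],[0.3,0,0,0,0],[0.3,0,0,0,0],[0.3,0,0,0,0]]'; python3 - <<'E'
from h import *
print(arm.state()["tcp_pos"]);c=arm.get_calibration("wrist")
p,d=arm.capture("wrist");cv2.imwrite("pics/w13.png",p[:,:,::-1]);np.savez("pics/wc13.npz",**c);np.save("pics/w13.npy",d)
E
```

```text
time_s: 13.53
tcp_pos: [0.5628, 0.0341, 0.1679]
tcp_rot: [-0.002, 0.514, 0.857, -0.001]
ft_force: [0.1, -0.2, -0.5]
opening: 0.647
[0.56275718 0.03409088 0.16785886]
```

View pics/w13.png

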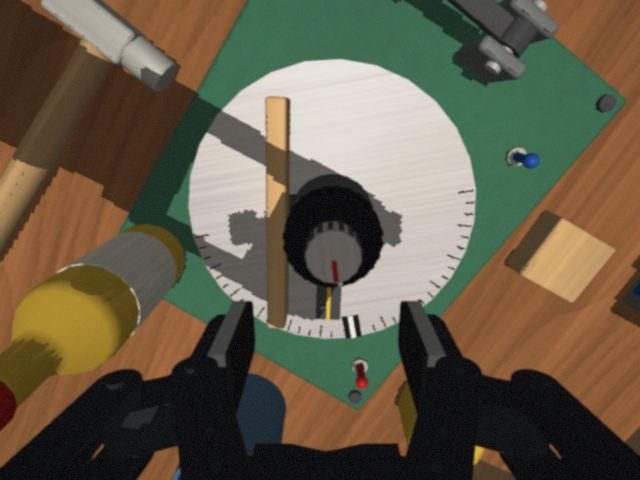

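```bash
python3 - <<'E'
from h import *
c=dict(np.load("pics/wc13.npz"));t=np.array([.56276,.03409,.16786]);w=onz(c,334,252,.118);print(w)
d=np.load("pics/w13.npy");o,r=ray(c,334,252);print("depth pt",o+r*d[252,334])
print(arm.state()["tcp_pos"])
for P in(w,np.array([.5675,.0345,0])):
    e=P-t;print(e[:2]@[-.472,.882]*1e3,e[:2]@[.882,.472]*1e3)
E
```

```text
[0.56592572 0.03650685 0.118     ]
depth pt [0.56556588 0.03711061 0.11988416]
[0.56292604 0.03470322 0.16826604]
0.637438843935173 3.932917927196422
-1.8756599999999832 4.374199999999971
```

```bash
python3 -m jog '[[0.3,0,4,20,0],[0.3,0,0,30,0],[0.3,0,0,30,0],[0.3,0,0,18,0],[0.3,0,0,0,0],[0.3,0,0,0,0],[0.3,0,0,0,0]]'; python3 - <<'E'
from h import *
print(arm.state()["tcp_pos"]);c=arm.get_calibration("wrist")
p,d=arm.capture("wrist");cv2.imwrite("pics/w14.png",p[:,:,::-1])
p,d=arm.capture("scene");cv2.imwrite("pics/s14.png",cv2.resize(p[150:330,240:440],None,fx=3,fy=3)[:,:,::-1])
E
```

```text
time_s: 14.17
tcp_pos: [0.5672, 0.0372, 0.0716]
tcp_rot: [-0.0, 0.513, 0.858, -0.0]
ft_force: [0.7, 0.0, 0.7]
opening: 0.647
[0.56721064 0.03715594 0.07158475]
```

View pics/w14.png

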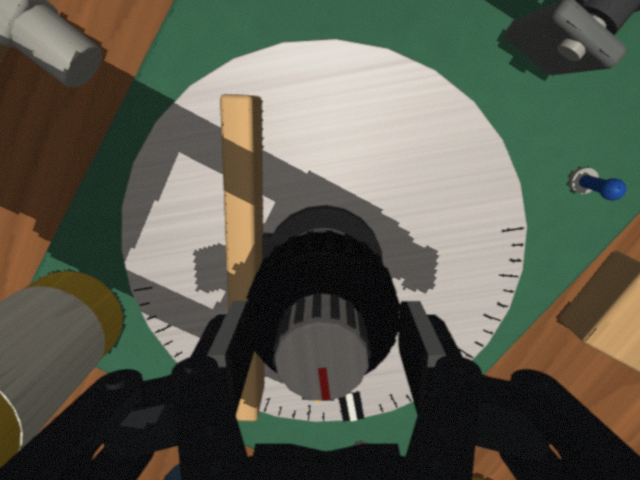

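View pics/s14.png

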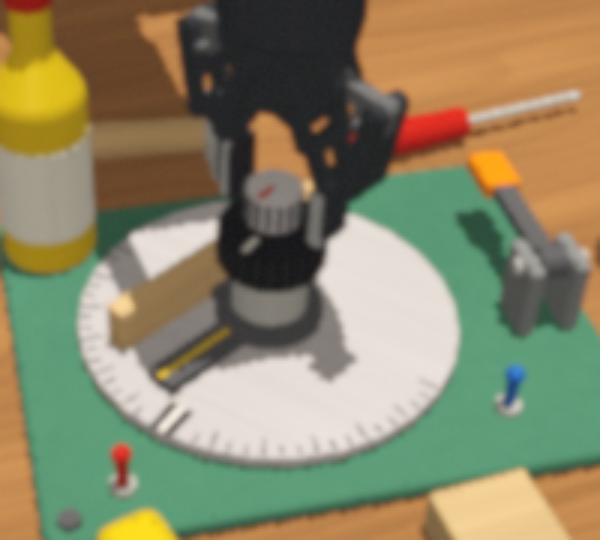

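```bash
python3 - <<'E'
from h import *
c=arm.get_calibration("wrist");p,d=arm.capture("wrist");print(arm.state()["tcp_pos"])
for u,v in((238,306),(232,310),(228,325),(410,306),(415,310),(420,330),(322,360),(322,440)):
    o,r=ray(c,u,v);print(u,v,(o+r*d[v,u]).round(4))
cs=arm.get_calibration("scene");t=arm.state()["tcp_pos"]
for s in(1,-1):
  for z in(.09,.1026,.11):
    q=t+np.array([.882,.472,0])*.0275*s;q[2]=z;u,v=proj(cs,q);print(s,z,(u-240)*3,(v-150)*3)
E
```

```text
[0.5677201  0.03647361 0.07227006]
238 306 [0.5342 0.0319 0.1064]
232 310 [0.5329 0.0317 0.11  ]
228 325 [0.5337 0.0314 0.119 ]
410 306 [0.5882 0.0608 0.1062]
415 310 [0.5892 0.0614 0.1092]
420 330 [0.5879 0.0611 0.123 ]
322 360 [0.5671 0.034  0.1189]
322 440 [ 0.6318 -0.0895  0.013 ]
1 0.09 312.6285879973262 246.16923555329615
1 0.1026 314.0264048879056 228.252565158729
1 0.11 314.8624953459375 217.53588455659903
-1 0.09 238.0922355943198 203.569049494965
-1 0.1026 238.6090534756562 185.85526783570558
-1 0.11 238.91797020232337 175.26723741979222
```

```bash
python3 -m jog '[[-1,0,0,0,0],[-1,0,0,0,0],[-1,0,0,0,0],[-1,0,0,0,0],[-1,0,0,0,0],[-1,0,0,0,0]]';python3 -m jog '[[-1,0,0,0,-0.1],[-1,0,0,0,-0.12],[-1,0,0,0,-0.12],[-1,0,0,0,-0.12],[-1,0,0,0,-0.12],[-1,0,0,0,0],[-1,0,0,0,0]]'; python3 - <<'E'
from h import *
s=arm.state();print(s["tcp_pos"],s["wrist_torque"])
p,d=arm.capture("scene");cv2.imwrite("pics/s15.png",p[:,:,::-1]);cv2.imwrite("pics/s15c.png",cv2.resize(p[150:330,240:440],None,fx=3,fy=3)[:,:,::-1])
from ang import *
print(yline(cv2.imread("pics/s15.png"),cs,PS,.034))
E
```

```text
time_s: 14.82
tcp_pos: [0.5663, 0.0353, 0.0726]
tcp_rot: [-0.001, 0.514, 0.858, -0.001]
ft_force: [-5.0, -1.0, 5.5]
opening: 0.355
time_s: 15.4
tcp_pos: [0.5655, 0.0345, 0.0726]
tcp_rot: [-0.002, 0.247, 0.969, -0.002]
ft_force: [-6.7, -4.1, 7.1]
opening: 0.356
[0.5654592  0.03449015 0.07262468] [-0.59787912  1.00682714  0.07702814]
(np.float64(-1.022155478705747), np.float64(-1.0099689085902817), np.float64(0.08875573134871463), 77)
```

View pics/s15c.png

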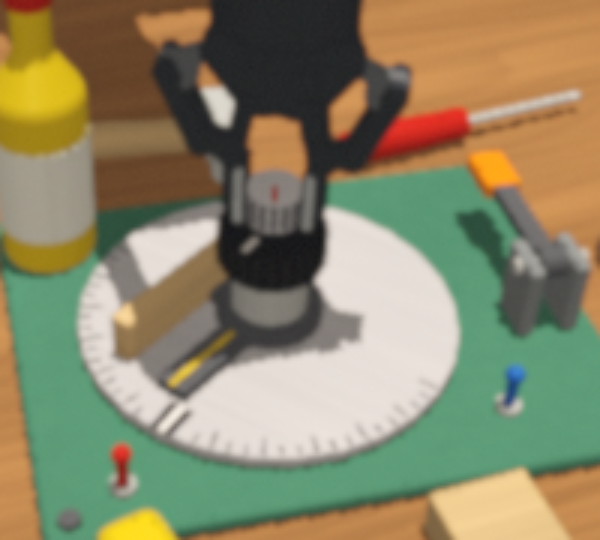

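```bash
python3 -m jog '[[-1,0,0,0,-0.1],[-1,0,0,0,-0.12],[-1,0,0,0,-0.12],[-1,0,0,0,-0.12],[-1,0,0,0,-0.1],[-1,0,0,0,-0.1],[-1,0,0,0,0],[-1,0,0,0,0]]'; python3 - <<'E'
from h import *
p,d=arm.capture("scene");cv2.imwrite("pics/s16.png",p[:,:,::-1])
from ang import *
print(yline(cv2.imread("pics/s16.png"),cs,PS,.034))
E
python3 -m jog '[[0.1,0,0,0,0],[0.3,0,0,0,0],[0.3,0,0,0,0],[0.3,0,0,0,0],[0.3,0,0,-30,0],[0.3,0,0,-35,0],[0.3,0,0,-35,0]]'; python3 -m jog '[[0.3,30,0,-10,0],[0.3,35,0,0,0],[0.3,35,0,0,0],[0.3,35,0,0,0],[0.3,35,0,0,0],[0.3,35,0,0,0],[0.3,0,0,0,0],[0.3,0,0,0,0]]'
```

```text
time_s: 16.12
tcp_pos: [0.5652, 0.0332, 0.0726]
tcp_rot: [-0.003, -0.081, 0.997, -0.002]
ft_force: [-6.8, -7.5, 8.4]
opening: 0.356
(np.float64(-0.911661876651938), np.float64(-0.9006641232287005), np.float64(0.08930860429013279), 83)
time_s: 16.75
tcp_pos: [0.5665, 0.0363, 0.1717]
tcp_rot: [-0.001, -0.08, 0.997, 0.0]
ft_force: [0.6, -0.0, 0.6]
opening: 0.65
time_s: 17.42
tcp_pos: [0.3641, 0.0034, 0.1817]
tcp_rot: [0.001, -0.08, 0.997, -0.0]
ft_force: [0.3, -0.6, -0.2]
opening: 0.65
```

```bash
python3 - <<'E'
from ang import *
print(arm.state()["tcp_pos"])
for n in("scene","top","wrist"):
    p,d=arm.capture(n);cv2.imwrite(f"pics/{n}17.png",p[:,:,::-1])
np.savez("pics/wc17.npz",**arm.get_calibration("wrist"))
rep("pics/scene17.png","pics/top17.png")
p=cv2.imread("pics/scene17.png");cv2.imwrite("pics/s17c.png",cv2.resize(p[190:330,240:440],None,fx=4,fy=4,interpolation=cv2.INTER_CUBIC))
p=cv2.imread("pics/top17.png");cv2.imwrite("pics/t17c.png",cv2.resize(p[180:340,200:400],None,fx=4,fy=3.75,interpolation=cv2.INTER_CUBIC))
E
```

```text
[0.36405806 0.00337332 0.18167488]
0.026 S [-9.869e-01 -9.063e-01  8.300e-02  8.700e+01] T [-0.9012 -0.912   0.088  64.    ]
0.03 S [-9.457e-01 -9.063e-01  8.610e-02  8.700e+01] T [-0.9064 -0.912   0.0876 64.    ]
0.034 S [-0.9088 -0.9063  0.0893 87.    ] T [-0.9117 -0.912   0.0871 64.    ]
0.038 S [-0.8757 -0.9063  0.0925 87.    ] T [-0.917  -0.912   0.0866 64.    ]
```

View pics/s17c.png

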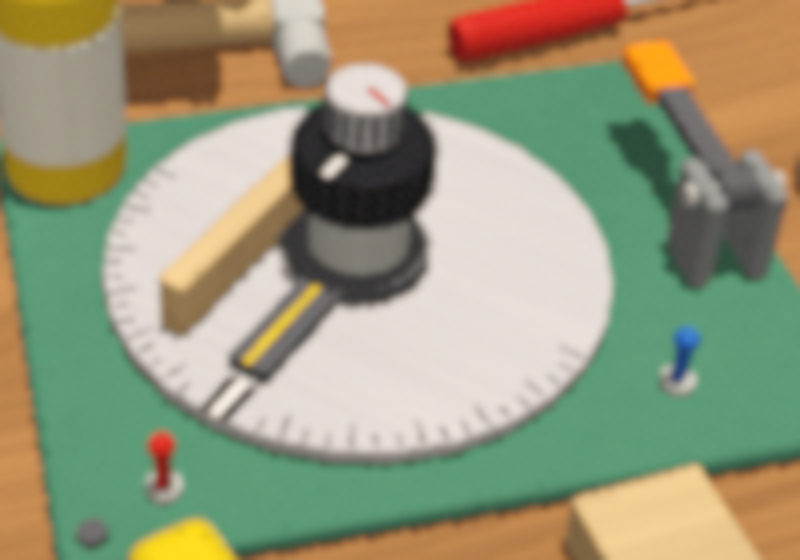

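View pics/t17c.png

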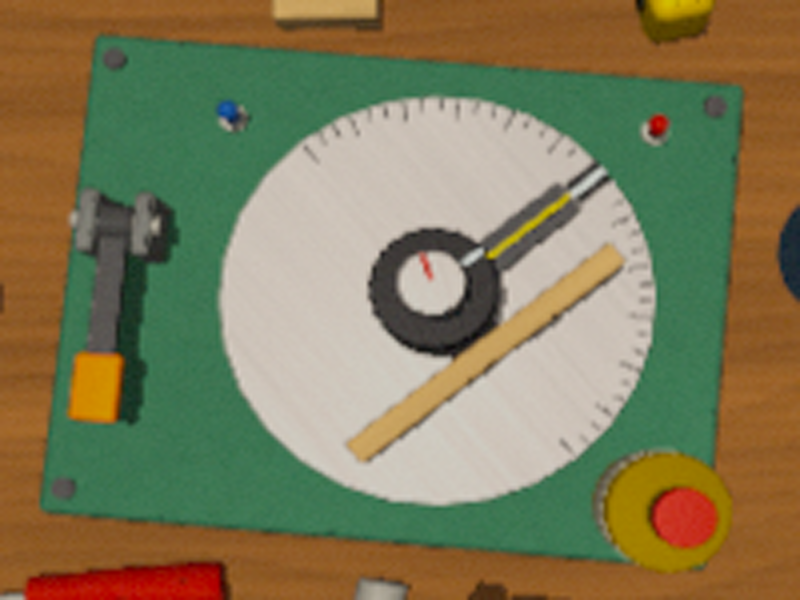

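View pics/wrist17.png

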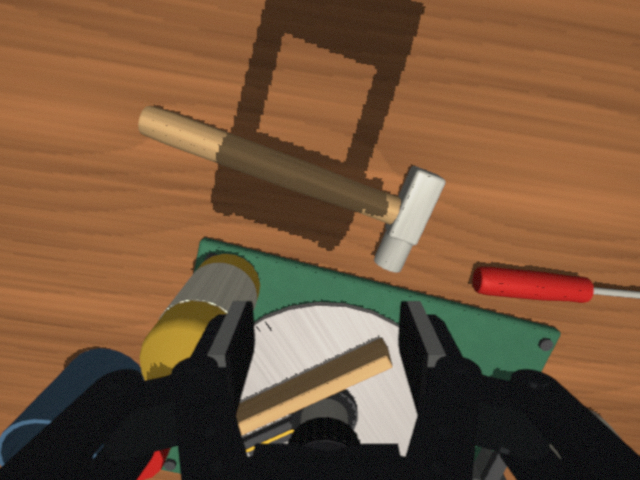

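```bash
python3 -m jog '[[0.3,0,0,-35,0],[0.3,0,0,-35,0],[0.3,-32,-10,0,0],[0.3,-32,-10,0,0],[0.3,-32,-10,0,0],[0.3,-32,-10,0,0],[0.3,-32,-9,0,0],[0.3,0,0,0,0]]';python3 -m jog '[[0.3,0,0,0,0],[0.3,0,0,0,0],[0.3,0,0,0,0],[0.3,0,0,0,0]]'; python3 - <<'E'
from h import *
c=arm.get_calibration("wrist");np.savez("pics/wc18.npz",**c)
p,d=arm.capture("wrist");cv2.imwrite("pics/w18.png",p[:,:,::-1])
E
```

```text
time_s: 18.23
tcp_pos: [0.5372, -0.0205, 0.2501]
tcp_rot: [0.0, -0.08, 0.997, -0.0]
ft_force: [-0.3, -0.2, -0.2]
opening: 0.65
time_s: 18.57
tcp_pos: [0.5305, -0.0194, 0.2522]
tcp_rot: [0.0, -0.08, 0.997, -0.0]
ft_force: [1.2, 0.0, 0.7]
opening: 0.651
```

View pics/w18.png

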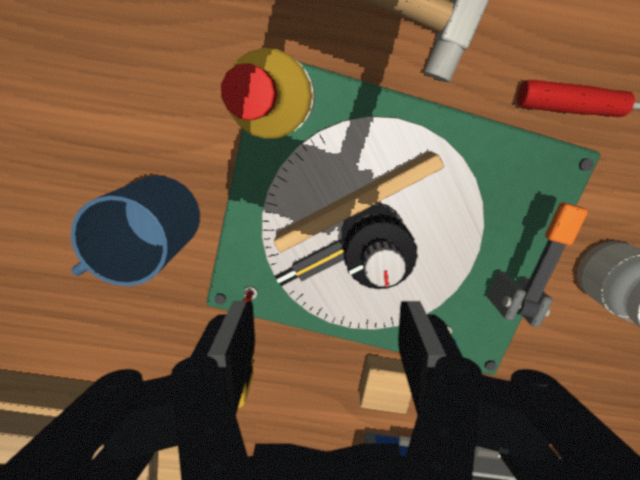

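```bash
python3 - <<'E'
from ang import *
c=dict(np.load("pics/wc18.npz"));p=cv2.imread("pics/w18.png")
H,S,V=masks(p)
m=(S<60)&(V>60);m[:105]=0;m[335:]=0;m[:,:258]=0;m[:,490:]=0
cn=max(cv2.findContours(m.astype(np.uint8),0,1)[0],key=cv2.contourArea);hu=cv2.convexHull(cn)[:,0]
w=np.array([onz(c,u,v,.023)[:2] for u,v in hu])
from scipy.optimize import least_squares
r=least_squares(lambda q:np.hypot(w[:,0]-q[0],w[:,1]-q[1])-q[2],[.56,.04,.11],loss="soft_l1",f_scale=.001).x;print("dial",r)
P=np.array([r[0],r[1],0])
print("Y",yline(p,c,P,.034))
cv2.imwrite("pics/w18c.png",cv2.resize(p[230:320,230:330],None,fx=6,fy=6,interpolation=cv2.INTER_CUBIC))
ft=lambda x,y:(200+(x+.5)/4-.5,180+(y+.5)/3.75-.5)
q=cv2.imread("pics/top17.png");h,s,v=masks(q);wt=np.clip(q[...,2].astype(float)-np.maximum(q[...,0],q[...,1])-25,0,None);wt[:205]=0;wt[220:]=0;wt[:,:357]=0;wt[:,372:]=0
yy,xx=np.mgrid[:480,:640];u0,v0=(xx*wt).sum()/wt.sum(),(yy*wt).sum()/wt.sum();print("T pin",u0,v0,A(PT,onz(ct,u0,v0,.0385)))
E
```

```text
dial [0.56731602 0.03372502 0.11273401]
Y (np.float64(-0.9172766712939826), np.float64(-0.9087414772610213), np.float64(0.0882414313254694), 227)
T pin 364.12542047092745 212.74867851994233 -0.9047258186708537
```

View pics/w18c.png

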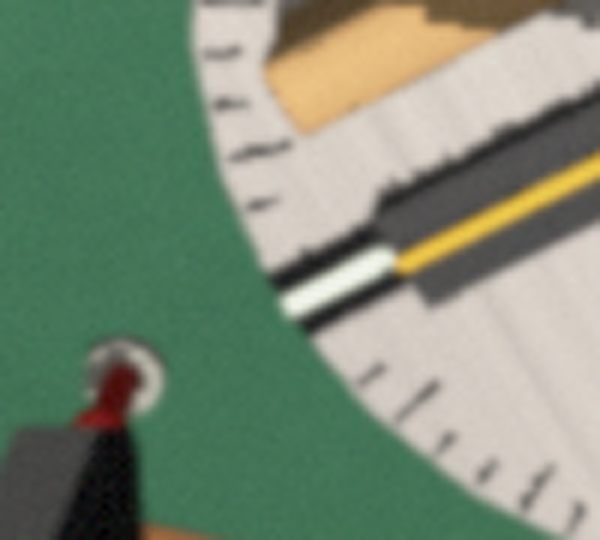

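```bash
python3 - <<'E'
from ang import *
c=dict(np.load("pics/wc18.npz"));P=np.array([.5673,.0337,0])
f=lambda x,y:(230+(x+.5)/6-.5,230+(y+.5)/6-.5)
for z in(.012,.014): print("collar",onz(c,*f(126,378),z),A(P,onz(c,*f(126,378),z)))
print("white",[A(P,onz(c,*f(x,y),.023)) for x,y in((290,306),(340,283),(388,261))])
# line-extension miss in image-independent sense: yellow tip & inner
pts,_=ymask(cv2.imread("pics/w18.png"),c,P)
w=np.array([onz(c,u,v,.034) for u,v in pts]);ctr=w.mean(0);pin=onz(c,*f(126,378),.013)
for a in(A(P,ctr),-.909):
    d=pin-P;print("miss mm from pivot line",1e3*(np.cos(a)*d[1]-np.sin(a)*d[0]))
d=pin-ctr;a=-.909;print("miss own line",1e3*(np.cos(a)*d[1]-np.sin(a)*d[0]))
E
```

```text
collar [ 0.66040235 -0.08202852  0.012     ] -0.8933240118526597
collar [ 0.65936461 -0.08178037  0.014     ] -0.8977456578858622
white [np.float64(-0.9032858128209399), np.float64(-0.8985739060549832), np.float64(-0.8929887009102954)]
miss mm from pivot line 3.151912064287679
miss mm from pivot line 1.9951744592798248
miss own line 2.4639092209894353
```

```bash
python3 -m jog '[[0.3,-25,-30,0,0],[0.3,-25,-30,0,0],[0.3,0,0,0,0],[0.3,0,0,0,0],[0.3,0,0,0,0],[0.3,0,0,0,0],[0.3,0,0,0,0],[0.3,0,0,0,0]]';python3 -m jog '[[0.3,0,0,0,0],[0.3,0,0,0,0],[0.3,0,0,0,0],[0.3,0,0,0,0]]'; python3 - <<'E'
from h import *
c=arm.get_calibration("wrist");np.savez("pics/wc19.npz",**c)
p,d=arm.capture("wrist");cv2.imwrite("pics/w19.png",p[:,:,::-1]);np.save("pics/w19.npy",d)
cv2.imwrite("pics/w19c.png",cv2.resize(p[150:300,250:450],None,fx=4,fy=4,interpolation=cv2.INTER_CUBIC)[:,:,::-1])
E
```

```text
time_s: 19.28
tcp_pos: [0.5894, -0.0702, 0.2526]
tcp_rot: [0.0, -0.08, 0.997, -0.0]
ft_force: [0.8, 0.6, 0.1]
opening: 0.651
time_s: 19.62
tcp_pos: [0.5899, -0.0708, 0.252]
tcp_rot: [0.0, -0.08, 0.997, -0.0]
ft_force: [0.1, 0.4, -1.6]
opening: 0.652
```

View pics/w19.png

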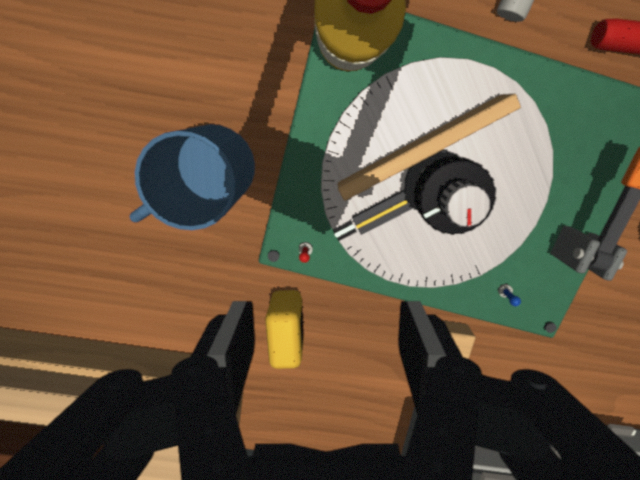

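View pics/w19c.png

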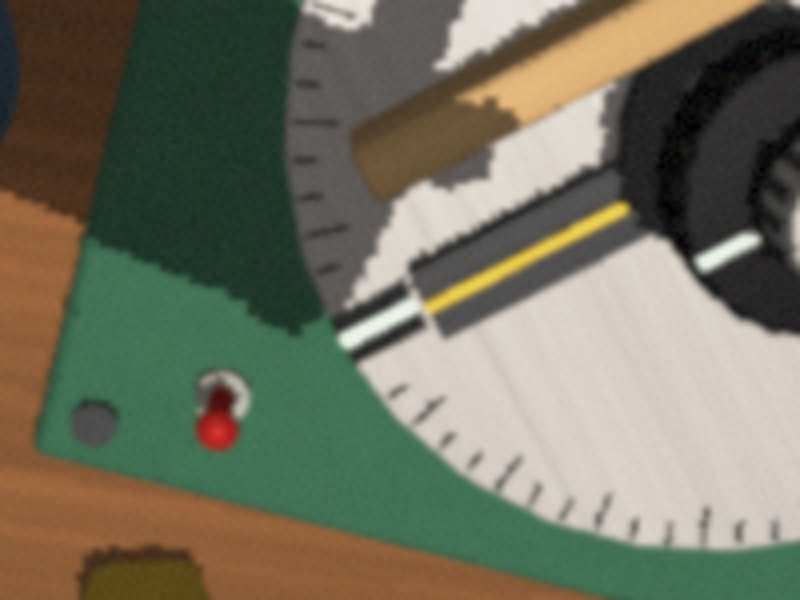

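```bash
python3 - <<'E'
from ang import *
from scipy.optimize import least_squares
c=dict(np.load("pics/wc19.npz"));p=cv2.imread("pics/w19.png");H,S,V=masks(p)
f=lambda x,y:(250+(x+.5)/4-.5,150+(y+.5)/4-.5)
m=(S<70)&(V>60);m[:50]=0;m[290:]=0;m[:,:318]=0;m[:,560:]=0
cn=max(cv2.findContours(m.astype(np.uint8),0,1)[0],key=cv2.contourArea);hu=cv2.convexHull(cn)[:,0]
w=np.array([onz(c,u,v,.023)[:2] for u,v in hu])
r=least_squares(lambda q:np.hypot(w[:,0]-q[0],w[:,1]-q[1])-q[2],[.56,.04,.11],loss="soft_l1",f_scale=.001).x;print("dial",r)
pin=onz(c,*f(217.5,431),.0385);pb=onz(c,*f(222,396),.014);print("pin",pin,"base",pb)
pts,_=ymask(p,c,np.array([.567,.034,0]))
d=np.load("pics/w19.npy");zz=[]
for u,v in pts:
    o,q=ray(c,u,v);zz.append((o+q*d[v,u])[2])
print("yellow z by depth",np.median(zz))
P=np.array([r[0],r[1],0])
def miss(P0,a,q): e=q-P0;return 1e3*(np.cos(a)*e[1]-np.sin(a)*e[0])
def analyse(n,pts,wt,c,P,pin):
    for z in(.032,.034,.036):
        w=np.array([onz(c,u,v,z)[:2] for u,v in pts]);ctr=np.average(w,axis=0,weights=wt);C=np.cov((w-ctr).T,aweights=wt);dd=np.linalg.eigh(C)[1][:,1];dd*=np.sign(dd@(ctr-P[:2]));a=np.arctan2(dd[1],dd[0]);ap=np.arctan2(*(ctr-P[:2])[::-1])
        print(n,z,"own",a.round(4),"cent",ap.round(4),"pin",A(P,pin).round(4),"miss own %.2f piv %.2f"%(miss(np.r_[ctr,0],a,pin),miss(P,ap,pin)))
analyse("W",pts,np.ones(len(pts)),c,P,pin)
wl=[onz(c,*f(x,y),.023) for x,y in((345,340),(418,306))];print("white",A(wl[1],wl[0]),A(P,wl[0]),A(P,wl[1]),"miss",miss(P,A(P,(wl[0]+wl[1])/2),pin))
for n,pic,cc,P,z in(("T","top17",ct,PT,0),("S","scene17",cs,PS,0)):
    q=cv2.imread(f"pics/{pic}.png");pt,_=ymask(q,cc,P)
    pt=np.unique(np.concatenate([pt+[i,j] for i in(-1,0,1) for j in(-1,0,1)]),axis=0)
    B,G,R=[q[pt[:,1],pt[:,0],i].astype(float) for i in range(3)]
    wt=np.clip((R+G)/2-B-30,0,None)+1e-6
    pn=onz(ct,364.12,212.8,.0385) if n=="T" else onz(cs,240+162.5/4-.5,190+443.5/4-.5,.0385)
    analyse(n,pt,wt,cc,P,pn)
E
```

```text
dial [0.56722069 0.03370756 0.11268336]
pin [ 0.65901593 -0.08179155  0.0385    ] base [ 0.65875796 -0.08193972  0.014     ]
yellow z by depth 0.03379069611952945
W 0.032 own -0.9114 cent -0.9067 pin -0.8993 miss own 1.51 piv 1.10
W 0.034 own -0.9114 cent -0.9168 pin -0.8993 miss own 2.12 piv 2.59
W 0.036 own -0.9114 cent -0.927 pin -0.8993 miss own 2.73 piv 4.09
white -0.9528719857531691 -0.9059199675858061 -0.8953203038749641 miss 0.2810133220230021
T 0.032 own -0.9118 cent -0.9111 pin -0.9052 miss own 0.92 piv 0.86
T 0.034 own -0.9118 cent -0.9138 pin -0.9052 miss own 1.08 piv 1.25
T 0.036 own -0.9118 cent -0.9164 pin -0.9052 miss own 1.24 piv 1.64
S 0.032 own -0.9062 cent -0.9285 pin -0.9108 miss own 0.67 piv 2.56
S 0.034 own -0.9062 cent -0.9103 pin -0.9108 miss own -0.42 piv -0.08
S 0.036 own -0.9062 cent -0.893 pin -0.9108 miss own -1.51 piv -2.58
```

```bash
python3 -m jog '[[0.3,2,36,0,0],[0.3,2,36,0,0],[0.3,2,36,0,0],[0.3,0,0,30,0],[0.3,0,0,35,0],[0.3,0,0,20,0],[0.3,0,0,0,0],[0.3,0,0,0,0]]';python3 -m jog '[[0.3,0,0,0,0],[0.3,0,0,0,0],[0.3,0,0,0,0],[0.3,0,0,0,0]]'
```

```text
time_s: 20.33
tcp_pos: [0.5657, 0.0349, 0.1656]
tcp_rot: [-0.002, -0.08, 0.997, 0.0]
ft_force: [0.3, -0.5, 0.5]
opening: 0.65
time_s: 20.67
tcp_pos: [0.5681, 0.0345, 0.1688]
tcp_rot: [0.002, -0.08, 0.997, -0.0]
ft_force: [-0.2, 1.1, -0.7]
opening: 0.646
```

```bash
python3 -m jog '[[0.3,0,0,30,0],[0.3,0,0,35,0],[0.3,0,0,20,0],[0.3,0,0,10,0],[0.3,0,0,0,0],[0.3,0,0,0,0],[0.3,0,0,0,0],[0.3,0,0,0,0]]';python3 -m jog '[[-1,0,0,0,0],[-1,0,0,0,0],[-1,0,0,0,0],[-1,0,0,0,0],[-1,0,0,0,0],[-1,0,0,0,0]]';python3 -m jog '[[-1,0,0,0,-0.02],[-1,0,0,0,-0.025],[-1,0,0,0,0],[-1,0,0,0,0],[-1,0,0,0,0]]'
python3 -m jog '[[0.1,0,0,0,0],[0.3,0,0,0,0],[0.3,0,0,0,0],[0.3,0,0,0,0],[0.3,0,0,-30,0],[0.3,0,0,-35,0],[0.3,0,0,-35,0],[0.3,0,0,-35,0]]'; python3 -m jog '[[0.3,30,0,0,0],[0.3,35,0,0,0],[0.3,35,0,0,0],[0.3,35,0,0,0],[0.3,35,0,0,0],[0.3,35,0,0,0],[0.3,0,0,0,0],[0.3,0,0,0,0]]'
```

```text
time_s: 21.33
tcp_pos: [0.5689, 0.0346, 0.0744]
tcp_rot: [0.002, -0.08, 0.997, -0.0]
ft_force: [-0.0, -0.3, 0.8]
opening: 0.651
time_s: 21.83
tcp_pos: [0.5682, 0.0336, 0.0739]
tcp_rot: [0.001, -0.08, 0.997, -0.001]
ft_force: [-0.7, -3.0, 6.8]
opening: 0.352
time_s: 22.25
tcp_pos: [0.5682, 0.0337, 0.0738]
tcp_rot: [0.001, -0.103, 0.995, -0.001]
ft_force: [-1.0, -3.5, 6.2]
opening: 0.355
time_s: 22.92
tcp_pos: [0.5661, 0.0351, 0.2076]
tcp_rot: [-0.001, -0.103, 0.995, 0.0]
ft_force: [0.2, -0.2, 0.7]
opening: 0.648
time_s: 23.58
tcp_pos: [0.3647, -0.0069, 0.2065]
tcp_rot: [0.001, -0.102, 0.995, 0.0]
ft_force: [-0.7, 0.6, 0.4]
opening: 0.65
```

```bash
python3 - <<'E'
from ang import *
for n in("scene","top"):
    p,d=arm.capture(n);cv2.imwrite(f"pics/{n}20.png",p[:,:,::-1])
p=cv2.imread("pics/top20.png");cv2.imwrite("pics/t20c.png",cv2.resize(p[180:340,200:400],None,fx=4,fy=3.75,interpolation=cv2.INTER_CUBIC))
def miss(P0,a,q): e=q-P0;return 1e3*(np.cos(a)*e[1]-np.sin(a)*e[0])
for k in("17","20"):
  for n,pic,cc,P in(("T","top",ct,PT),("S","scene",cs,PS)):
    q=cv2.imread(f"pics/{pic}{k}.png");pt,_=ymask(q,cc,P)
    pt=np.unique(np.concatenate([pt+[i,j] for i in(-1,0,1) for j in(-1,0,1)]),axis=0)
    B,G,R=[q[pt[:,1],pt[:,0],i].astype(float) for i in range(3)]
    wt=np.clip((R+G)/2-B-30,0,None)+1e-6
    pin=onz(ct,364.12,212.8,.0385) if n=="T" else onz(cs,240+162.5/4-.5,190+443.5/4-.5,.0385)
    w=np.array([onz(cc,u,v,.034)[:2] for u,v in pt]);ctr=np.average(w,axis=0,weights=wt);dd=np.linalg.eigh(np.cov((w-ctr).T,aweights=wt))[1][:,1];dd*=np.sign(dd@(ctr-P[:2]));a=np.arctan2(dd[1],dd[0]);ap=np.arctan2(*(ctr-P[:2])[::-1])
    print(k,n,"own",a.round(4),"cent",ap.round(4),"miss %.2f %.2f"%(miss(np.r_[ctr,0],a,pin),miss(P,ap,pin)))
    h,s,v=masks(q)
E
```

```text
17 T own -0.9118 cent -0.9138 miss 1.08 1.25
17 S own -0.9062 cent -0.9103 miss -0.42 -0.08
20 T own -0.9052 cent -0.9063 miss 0.06 0.15
20 S own -0.8982 cent -0.9031 miss -1.52 -1.12
```

View pics/t20c.png

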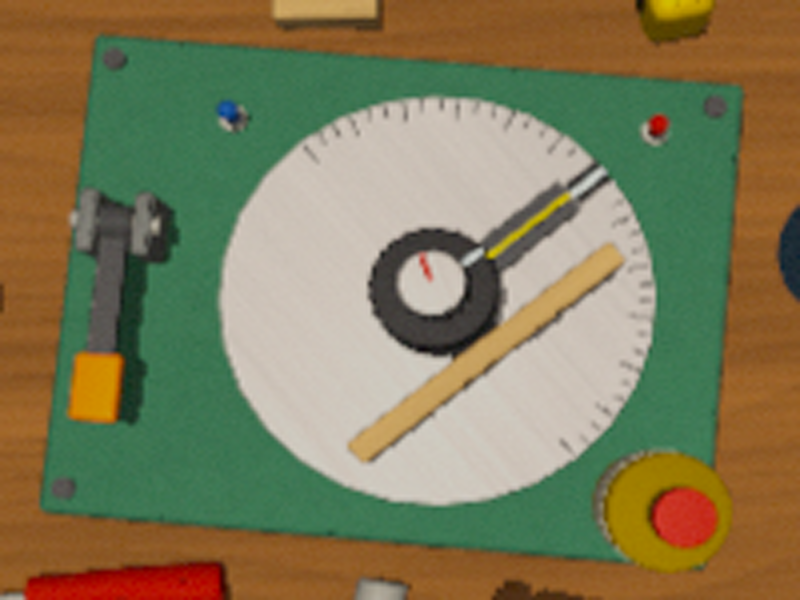

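View pics/scene20.png

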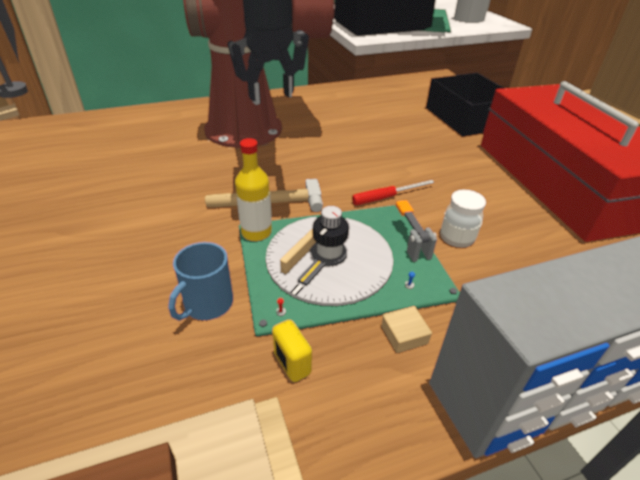

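```bash
python3 - <<'E'
from rig import arm
print(arm.hand_in())
E
```

```text
the job is handed in; nothing more can be done
None
```

The fence is set to the red pin and the job is handed in, at about 24 s on the robot's clock. No verdict was reported.

What I did, in order:
1. **Unlock:** I gripped the orange lever and swung it fully up. My first attempt closed on top of the paddle, because the real fingertips sit about 20 mm behind the reported TCP. I corrected for that and gripped again.
2. **Dial:** I turned the black outer knob about 0.95 rad clockwise onto the red pin and let go.
3. **Lock:** I pushed the lever down to its stop with closed fingers, peaking at about 54 N at the wrist.
4. **Fence:** I turned the silver inner knob about 1.24 rad counter-clockwise. After measuring, I gripped it again and added 0.045 rad.

What my last checks showed:
- **White line:** it points within about 1 mm of the red pin in all three cameras (limit 4 mm). It was not measured again after the last trim of the silver knob, but the pictures show the dial unchanged.
- **Yellow line:** the limit is 2 mm, and the cameras disagree slightly here.

| Camera | Yellow line's miss at the red pin |
|---|---|
| Top | about 0.1 mm |
| Scene | about 1.1 to 1.5 mm, to the opposite side from the wrist estimate |
| Wrist | about 1.0 to 1.5 mm, estimated: it read 2.1 to 2.6 mm before the last trim, which moved the line about 1.1 mm; not measured again |

- **Everything else:** the lever is down, and the objects in the final pictures look where they were. I pulled the arm clear before handing in.

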